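Sort a mixed handful back into the clinic cart's trays

TASK

Clear up the cart's front: stand the two vials in the white tray, one per compartment, and lay the syringe flat in the kidney dish. Continue the shingled row of slide mailers in the dark steel tray, the long loose one first, then the short one, each square and in line with the row, resting on the one before and overlapping it by about a third. Do not tip a vial over, and leave the plaster box and tube holder as they stand.

Things in the scene. Friction and masses are not known exactly. Their poses are not given: they have to be found in the camera images.
- clear_vial: small clear glass medicine vial with a blue cap, standing; 24 mm diameter, 46 mm tall; origin at the centre of its underside, z up along its axis. Grip its round body.
- amber_vial: small amber glass medicine vial with a green cap, standing; same size and origin as the clear one. Either vial may take either compartment.
- syringe: 5 ml syringe without needle, lying; 98 mm long, barrel 14 mm thick; origin on its axis at mid-barrel, about 7 mm above what it lies on; x along its length towards the nozzle (the nozzle end lies 46 mm to +x, the plunger's thumb disc 52 mm to -x). It may roll about x.
- long_mailer: flat rigid grey plastic slide mailer with a pale label, lying flat, label up: 80 mm long (its x), 44 mm wide (its y), 8 mm thick; origin at the centre of its underside, z up.
- short_mailer: the same in short: 56 mm long (its x), 44 mm wide (its y), 8 mm thick; origin at the centre of its underside.
- slide_tray: fixed dark steel tray, 108 (x) by 166 mm (y), floor 4 mm thick, rim 4 mm thick, 9 mm high; origin under its centre. A fixed 80 x 44 x 8 mm mailer lies flat in it, centred at x 0, y +50 mm, long side along x, top 12 mm up. The row runs from it to -y: at a third's overlap each next centre is about 28 mm further, its +y edge on the mailer before, its -y edge sloping to the floor.
- vial_tray: open white plastic tray, fixed, 80 mm (its x) by 116 mm (its y), 18 mm high, walls and floor 4 mm thick; a divider wall at y = 0 makes two compartments, each 72 mm by 52 mm inside, centred at x = 0, y = +28 and -28 mm; origin at the centre of its underside.
- kidney_dish: stainless kidney dish, fixed, 93 mm (its x) by 202 mm (its y), 35 mm high, hollow, inner floor 5 mm up; the free floor about its centre measures about 50 mm in x by 120 mm in y, so the syringe fits along y; origin at the centre of its underside.
- plaster_box: bystander: small loose card box lying, 45 x 70 x 32 mm high; origin at the centre of its underside. Not to be moved.
- tube_holder: bystander: loose translucent blood-tube holder standing on its flange, 25 mm diameter, 56 mm tall; origin at the centre of its underside. Not to be moved or knocked over.

How it is judged:
By the outcome, as a careful person would: the job done as asked, in the order asked, and still so for the second after the job is handed in, with the robot touching nothing.
It also fails if it takes over 112 s, if anything falls off the work surface, if the arm or the gripper's body presses on something with over 40 N, if the wrist force passes 120 N, or if a joint passes its speed limit or range.

ROBOT

A 6-joint arm with a two-finger parallel gripper is mounted at the origin on a cart in front of the work surface, level with it; the furniture and walls round the work are solid. World frame = base frame: x ahead of the robot, y to its left, z up, the work surface at z = 0. Lengths are in mm, angles in degrees, forces in N, time in s.
With the tool pointing down it reaches from about 300 to 850 mm from the base axis. Payload 4.2 kg.
Tool frame: the origin (TCP) lies midway between the tips of the shut fingers; the grasp point (between the pads) lies 19 mm behind it; z points along the fingers, y is the line along which they close (so a half turn about z gives the same grasp; the last joint's range is limited). The gripper opens to 91 mm and grips with 3 to 60 N. Pads are 32 mm wide; open, the fingers measure 118 mm over their backs; the gripper's body (76 mm by 178 mm) begins 60 mm behind the grasp point.
Start: joints at [74.542, 18.312, 89.639, -0, 72.044, -1.146], TCP at [142.148, 557.172, 179.376] pointing down, gripper open.
Joint ranges: [-177.97, 177.97], [-48.28, 115.42], [12.27, 149.76], [-77.06, 257.06], [2.81, 150.46], [-146.56, 146.56]. Speed limits (degrees/s): [147.25, 147.25, 180, 180, 180, 180].

INTERFACE

Orientations are given as [roll, pitch, yaw] about the fixed x, y, z axes, in that order (R = Rz(yaw) Ry(pitch) Rx(roll)).
In Python, from workcell import env gives the robot as it stands.
- The arm moves only by the shell command python3 drive.py 'ROWS' [OPENING] [FORCE]. ROWS is a JSON list of rows, 1 to 8 of them, each of 6 numbers: dx, dy, dz in units of 25 mm, then a rotation vector rx, ry, rz in units of 10 degrees; each row shifts and turns the commanded pose from where the row before left it, along the tool's axes as they then stand; what a row does not reach is not made up. A row lasts 1/10 s, in which the tool goes at most 50 mm and 8.59 degrees, less where a joint would pass 70% of its speed; a pose out of reach is approached as far as the arm can. OPENING is the finger opening in mm, set as the command begins (- or left out keeps the last). The fingers move at their own pace and stop on an object; FORCE is the grip in N (left out, the last holds). Time passes only in rows, so rows that do not move let the fingers close. It prints the time, the measured TCP pose, the force, the opening and the grip force at its end. Input that does not fit is refused with a message, and nothing moves.
- env.state(): the state, without advancing time (a new reading comes with each control period).
- env.grab_frame(name): name is "scene" or "top" or "wrist"; returns the picture (480x640x3 uint8, blue, green, red); there is no depth.
- env.camera_model(name): a dict with "fx", "fy", "cx", "cy" (pixels), "T" (4x4, takes a point from camera to world coordinates). Camera axes: x right, y up, looking along -z (the intrinsics and any distortion apply to the point x, -y, -z); pixel columns grow to the right and rows downward; lengths in mm; the calibration is good to about 2 mm. The wrist camera is an equidistant fisheye: a pixel r from the principal point sees the ray r / f radians off the axis. A picture is of the moment at which its call begins: read the wrist's pose just before it. camera_model takes no time and is no camera call; for the wrist camera it gives the pose at the moment of the call.
- env.job_done(): hands the job in; it is judged then, once.
The state is a dict: "time_s": time; "qpos": joint angles; "qvel": joint speeds; "effort": joint torques, N m; "ee_pos": TCP position; "ee_rot": TCP orientation; "force": force on the tool from outside, world axes, zero at the start; "torque": the same for the moment, N m; "gripper_width": finger opening in mm; "gripper_force": force on a finger pad.
Only numpy, scipy, OpenCV 4.12 (cv2) and the standard library are available. Lean on these libraries where they do the work, as an engineer would, in place of code of your own. Each camera call takes 0.05 s, during which the arm holds its last target. There are 200 camera calls.

## Working session

There is one attempt and no reset: what is moved stays moved. The work goes in short steps, Python scripts to look and compute and a shell command to move; the robot and the scene stay as the last step left them, time stands still between calls to the robot, and variables do not carry over. Pictures are saved under pics/ and viewed, at most 14 in all, crops included, and the job is handed in when it is done.

```bash
ls; mkdir -p pics; python3 - <<'E'
from workcell import env
import cv2,numpy as np
for n in("scene","top"):
    cv2.imwrite(f"pics/{n}0.png",env.grab_frame(n)); m=env.camera_model(n); print(n,{k:(np.round(v,3).tolist()) for k,v in m.items()})
print(env.state())
E
```

```text
drive.py
pics
workcell.py
scene {'fx': 457.99, 'fy': 457.99, 'cx': 320.921, 'cy': 248.928, 'T': [[0.489, 0.408, -0.771, -138.811], [-0.873, 0.225, -0.434, -364.954], [-0.004, 0.885, 0.465, 443.607], [0.0, 0.0, 0.0, 1.0]]}
top {'fx': 527.007, 'fy': 527.007, 'cx': 315.065, 'cy': 237.487, 'T': [[-0.006, 0.985, -0.172, 295.127], [-1.0, -0.007, -0.004, -15.299], [-0.005, 0.172, 0.985, 1268.039], [0.0, 0.0, 0.0, 1.0]]}
{'time_s': 0.1, 'qpos': array([ 7.45429326e+01,  1.83480594e+01,  8.96976977e+01, -2.19089479e-03,
        7.20439383e+01, -1.14608475e+00]), 'qvel': array([ 0.00401991, -0.04999922, -0.26521904,  0.10108249,  0.03609978,
        0.04522252]), 'effort': array([ 4.13406324e-04, -4.13334489e+01, -2.32509631e+01,  7.28436559e-02,
        4.20854765e-02, -7.57022553e-05]), 'ee_pos': array([142.01412452, 556.67927297, 178.61522313]), 'ee_rot': array([-1.79910281e+02,  2.88654415e-04,  1.65689695e+02]), 'force': array([-0.4756809 , -0.15496053, -0.46821736]), 'torque': array([-0.01550888,  0.00209351,  0.02766364]), 'gripper_force': 0.0, 'gripper_width': 91.24416686013137}
```
View pics/scene0.png

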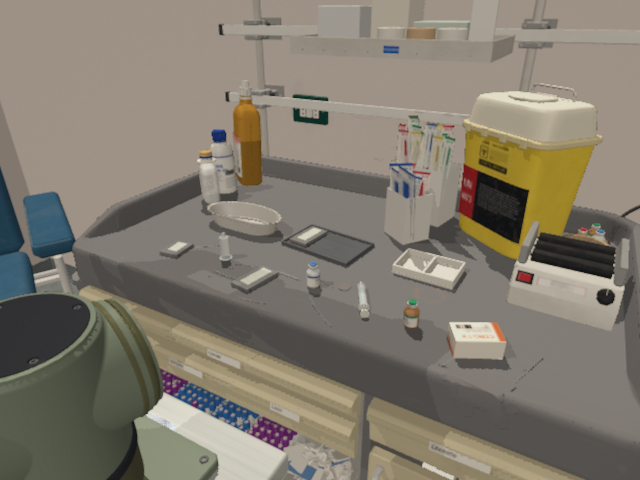

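View pics/top0.png

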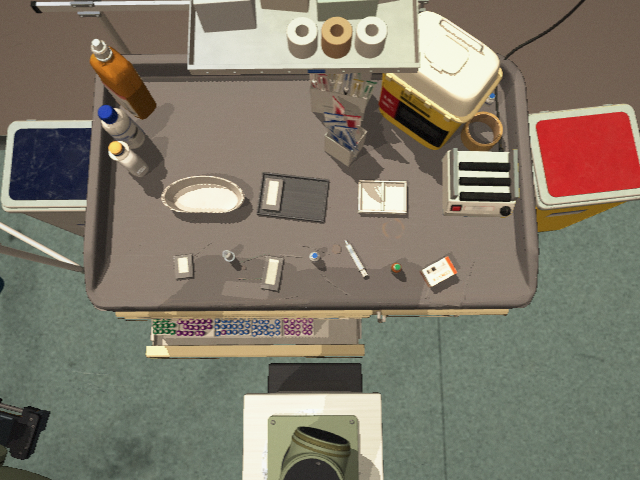

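The scene view shows, left to right, the short mailer (177,249), tube holder (224,248), long mailer (255,278), clear vial (313,275), syringe (363,300), amber vial (411,314) and plaster box (476,340). Behind them are the dish (245,218), steel tray (328,243) and white tray (429,267). The top view shows the same things, with the dish at (203,195), steel tray at (293,197) and white tray at (383,197). I'll enlarge the top view to measure.

```bash
cat > h.py <<'E'
import numpy as np,cv2
from workcell import env
def ray(m,u,v,fish=False):
    x=(u-m["cx"])/m["fx"]; y=(v-m["cy"])/m["fy"]
    if fish:
        r=np.hypot(x,y); s=np.sin(r)/max(r,1e-9); d=np.array([x*s,-y*s,-np.cos(r)])
    else: d=np.array([x,-y,-1])
    T=np.array(m["T"]); return T[:3,3],T[:3,:3]@d
def hit(m,u,v,z,fish=False):
    o,d=ray(m,u,v,fish); return (o+d*(z-o[2])/d[2])[:2]
def proj(m,p,fish=False):
    T=np.array(m["T"]); q=T[:3,:3].T@(np.array(p,float)-T[:3,3]); x,y,z=q[0],-q[1],-q[2]
    if fish:
        r=np.hypot(x,y); a=np.arctan2(r,z); return m["cx"]+m["fx"]*a*x/r, m["cy"]+m["fy"]*a*y/r
    return m["cx"]+m["fx"]*x/z, m["cy"]+m["fy"]*y/z
E
python3 - <<'E'
import cv2
i=cv2.imread("pics/top0.png")
a=cv2.resize(i[165:295,155:315],None,fx=5,fy=4.0*1.25/1.25*1.0,interpolation=3) if 0 else None
L=cv2.resize(i[170:290,155:315],None,fx=5,fy=5,interpolation=cv2.INTER_CUBIC)
R=cv2.resize(i[170:290,305:465],None,fx=5,fy=5,interpolation=cv2.INTER_CUBIC)
cv2.imwrite("pics/L.png",L);cv2.imwrite("pics/R.png",R)
E
```

View pics/L.png

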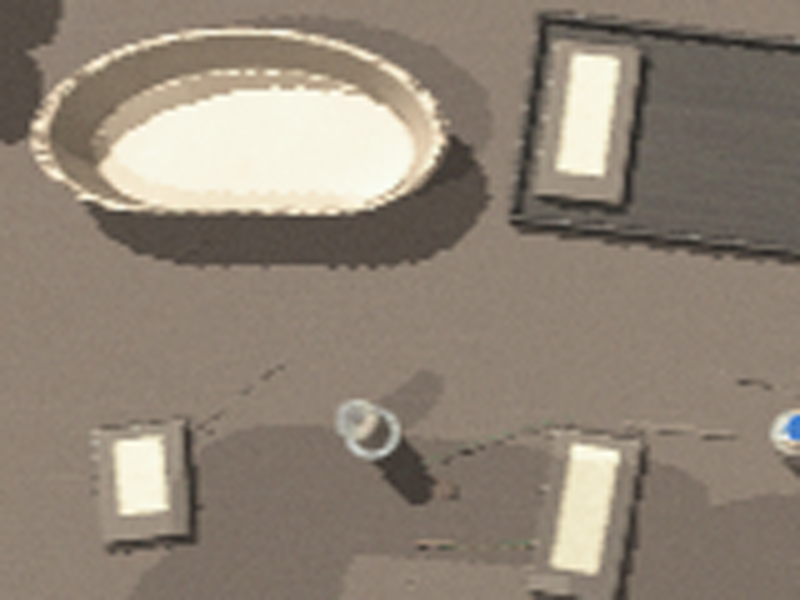

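View pics/R.png

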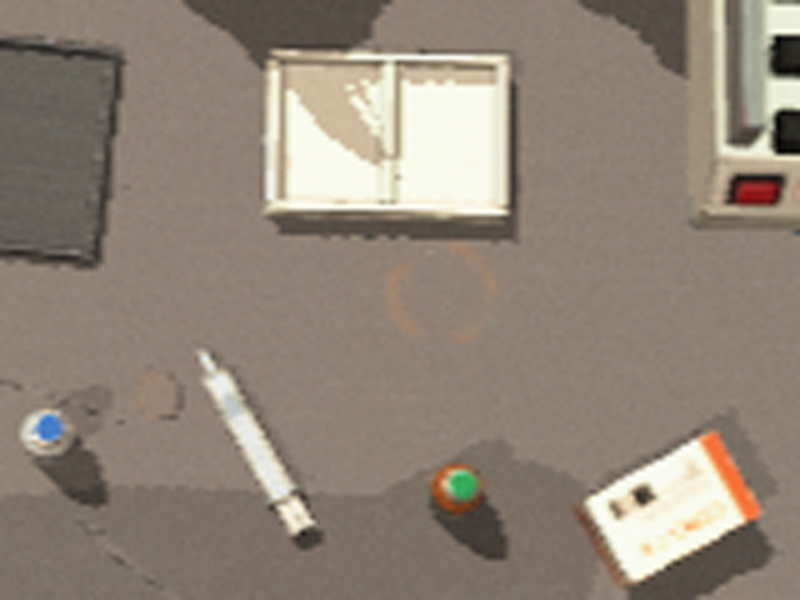

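```bash
python3 - <<'E'
from h import *
m=env.camera_model("top")
L=lambda u,v:(155+u/5-.4,170+v/5-.4); R=lambda u,v:(305+u/5-.4,170+v/5-.4)
def q(n,pts,z):
    P=np.array([hit(m,*p,z) for p in pts]); (c,s,a)=cv2.minAreaRect(P.astype(np.float32))
    print(n,np.round(P.mean(0)),"rect",np.round(c),np.round(s),round(a,1)); return P
q("longlabel",[L(572,443),L(620,447),L(602,573),L(550,570)],8)
q("shortlabel",[L(113,437),L(163,433),L(168,511),L(120,516)],8)
q("short",[L(95,430),L(187,421),L(192,540),L(107,548)],6)
q("fixlabel",[L(568,53),L(620,57),L(607,175),L(555,173)],12)
q("stray",[L(540,12),L(515,222),R(120,45),R(97,265)],9)
q("wtray",[R(268,52),R(510,55),R(510,213),R(266,213)],18)
P=q("dish",[L(32,130),L(447,130),L(240,30),L(240,212)],35)
print(P.round())
for n,p,z in [("clear",R(48,430),46),("amber",R(462,485),46),("noz",R(203,352),7),("disc",R(305,537),7),("holdertop",L(355,413),56),("holderbot",L(375,432),3),("box1",R(580,508),32),("box2",R(713,432),32),("box3",R(760,515),32),("box4",R(628,583),32)]: print(n,hit(m,*p,z).round())
w=env.camera_model("wrist"); print({k:np.round(v,2).tolist() for k,v in w.items()}); s=env.state();print(s["ee_pos"],s["ee_rot"])
E
```

```text
longlabel [434.  94.] rect [434.  95.] [25. 63.] 82.3
shortlabel [451. 309.] rect [452. 309.] [39. 24.] 5.7
short [447. 307.] rect [447. 308.] [58. 45.] 5.3
fixlabel [628.  95.] rect [627.  95.] [26. 61.] 84.5
stray [617.  43.] rect [616.  44.] [165. 112.] 83.7
wtray [ 615. -175.] rect [ 614. -175.] [120.  81.] 88.8
dish [617. 261.] rect [619. 259.] [186.  83.] 67.9
[[616. 361.]
 [614. 161.]
 [665. 262.]
 [574. 259.]]
clear [466.  -8.]
amber [ 438. -201.]
noz [509. -83.]
disc [ 418. -130.]
holdertop [473. 198.]
holderbot [472. 198.]
box1 [ 429. -258.]
box2 [ 464. -322.]
box3 [ 425. -342.]
box4 [ 393. -279.]
{'fx': 371.65, 'fy': 371.65, 'cx': 315.65, 'cy': 240.45, 'T': [[0.25, -0.93, -0.29, 58.88], [0.97, 0.24, 0.07, 578.0], [-0.0, -0.29, 0.96, 384.94], [0.0, 0.0, 0.0, 1.0]]}
[142.01412452 556.67927297 178.61522313] [-1.79910281e+02  2.88654415e-04  1.65689695e+02]
```

Positions are now known to a few mm. Next I turn the tool to yaw 90 (tool x = world +y, tool y = world +x) and hover over the front for a closer wrist view.

The rows are not in the units I measure in: shifts go in units of 25 mm and turns go in units of 10 degrees. I convert before sending: -12 mm is -0.48, 8.41 degrees is 0.841.

```bash
python3 drive.py '[[0, 0, -0.48, 0, 0, 0.841], [0, 0, -0.48, 0, 0, 0.841], [0, 0, -0.48, 0, 0, 0.841], [0, 0, -0.48, 0, 0, 0.841], [0, 0, -0.48, 0, 0, 0.841], [0, 0, -0.48, 0, 0, 0.841], [0, 0, -0.48, 0, 0, 0.841], [0, 0, -0.48, 0, 0, 0.841]]' 60; python3 drive.py '[[0, 0, 0, 0, 0, 0.84], [-1.4, 1.2, 0, 0, 0, 0], [-1.4, 1.2, 0, 0, 0, 0], [-1.4, 1.2, 0, 0, 0, 0], [-1.4, 1.2, 0, 0, 0, 0], [-1.4, 1.2, 0, 0, 0, 0], [-1.4, 1.2, 0, 0, 0, 0]]'; python3 drive.py '[[-1.4, 0.8, 0, 0, 0, 0], [-1.4, 0.8, 0, 0, 0, 0], [-1.4, 0.8, 0, 0, 0, 0], [-1.4, 0.8, 0, 0, 0, 0], [-1.4, 0.8, 0, 0, 0, 0], [-1.4, 0.8, 0, 0, 0, 0], [-1.4, 0.8, 0, 0, 0, 0], [0, 0, 0, 0, 0, 0]]'
python3 - <<'E'
from h import *
import pickle
m=env.camera_model("wrist"); cv2.imwrite("pics/w1.png",env.grab_frame("wrist")); pickle.dump(m,open("w1.pkl","wb"))
s=env.state(); print(s["ee_pos"],s["ee_rot"],s["qpos"])
E
```

```text
time_s: 0.9
ee_pos: [142.1, 556.9, 275.3]
ee_rot: [-180.0, 0.1, 98.1]
force: [0.2, -1.2, 1.0]
gripper_width: 60.0
gripper_force: 0.0
time_s: 1.6
ee_pos: [322.9, 345.5, 275.1]
ee_rot: [-180.0, 0.0, 90.0]
force: [1.4, -0.1, -0.0]
gripper_width: 59.9
gripper_force: 0.0
time_s: 2.4
ee_pos: [463.8, 98.6, 274.7]
ee_rot: [-180.0, 0.1, 89.7]
force: [-0.3, 1.1, -0.3]
gripper_width: 60.2
gripper_force: 0.0
[462.62830346 100.56429288 274.69017934] [-1.79918571e+02  4.56735672e-03  8.97699458e+01] [1.08632948e+01 6.25774110e+00 9.18307264e+01 1.12957371e-02
 8.19923190e+01 1.10917708e+01]
```

View pics/w1.png

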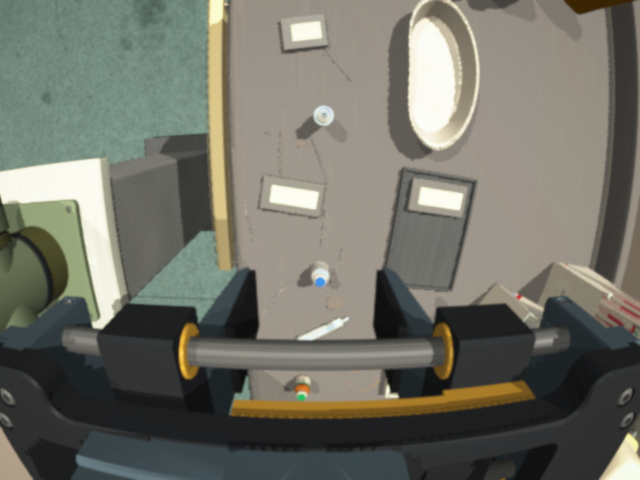

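The wrist view (right = +x, up = +y) shows the long mailer label at (293,197), short (307,31), fixed mailer (437,197), steel tray around (430,228), dish (443,75), clear vial (320,273) and syringe (322,328). I'll segment the outlines numerically.

```bash
cat > seg.py <<'E'
from h import *
def rect(m,mask,seed,z,fish=True):
    n,lab=cv2.connectedComponents(mask.astype(np.uint8)); l=lab[seed[1],seed[0]]
    if l==0: return None
    c=max(cv2.findContours((lab==l).astype(np.uint8),0,cv2.CHAIN_APPROX_NONE)[0],key=len)[:,0,:]
    P=np.array([hit(m,u,v,z,fish) for u,v in c],np.float32); (a,b),s,t=cv2.minAreaRect(P); return [round(float(x),1) for x in (a,b,*s,t)]
E
python3 - <<'E'
from seg import *; import pickle
m=pickle.load(open("w1.pkl","rb")); i=cv2.imread("pics/w1.png"); g=i.min(2)
for n,s,z in [("long",(293,197),8),("short",(307,31),8),("fixed",(437,197),12)]:
    print(n,[rect(m,g>t,s,z) for t in (150,175,190)])
mx=i.max(2)
print("stray",[rect(m,mx<t,(425,250),9) for t in (85,90,95,100)], mx[250,425],mx[250,370])
print("clear cap",hit(m,320,282,46,True),"dish rim",[hit(m,*p,35,True).round() for p in [(432,0),(433,152),(408,75),(480,75)]])
top=env.camera_model("top"); ti=cv2.imread("pics/top0.png"); g=ti.min(2)
for n,s,z in [("long",(272,272),8),("short",(184,267),8),("fixed",(273,194),12)]:
    print("top",n,[rect(top,g>t,s,z,False) for t in (150,175)])
# predicted tray corners overlay
o=i.copy()
def ov(c,yaw,hx,hy,z,col):
    a=np.radians(yaw);R=np.array([[np.cos(a),-np.sin(a)],[np.sin(a),np.cos(a)]])
    pts=[proj(m,[*(np.array(c)+R@np.array(p)),z],True) for p in [(hx,hy),(hx,-hy),(-hx,-hy),(-hx,hy)]]
    cv2.polylines(o,[np.round(np.array(pts)*16).astype(int)],True,col,1,cv2.LINE_AA,4)
ov((617,43),-6,54,83,9,(0,255,0))
a=np.radians(-6);f=np.array([617,43])+50*np.array([-np.sin(a),np.cos(a)]);ov(f,-6,40,22,12,(255,0,255))
cv2.imwrite("pics/o1.png",cv2.resize(o[150:300,370:500],None,fx=4,fy=4,interpolation=3))
E
```

```text
long [[433.1, 95.7, 28.5, 66.2, 78.8], [432.9, 95.5, 24.5, 62.3, 79.9], [433.0, 95.4, 23.5, 61.6, 80.3]]
short [[447.9, 310.6, 51.9, 40.3, 5.8], [450.6, 310.3, 38.6, 24.7, 6.2], [450.6, 310.3, 37.5, 23.4, 5.8]]
fixed [[627.4, 95.1, 27.7, 65.6, 82.8], [627.7, 94.9, 24.5, 62.5, 82.8], [627.6, 95.0, 23.5, 61.6, 82.6]]
stray [None, None, None, None] 112 158
clear cap [466.5400047   -7.82215416] dish rim [array([606., 353.]), array([606., 157.]), array([573., 251.]), array([668., 260.])]
top long [[433.8, 94.8, 23.0, 60.5, 80.3], [433.7, 94.2, 22.6, 59.1, 82.0]]
top short [[450.8, 309.5, 37.2, 24.9, 6.9], [450.9, 309.3, 36.3, 22.9, 6.8]]
top fixed [[627.7, 95.0, 24.4, 61.1, 82.5], [627.7, 94.6, 23.1, 60.1, 82.6]]
```

View pics/o1.png

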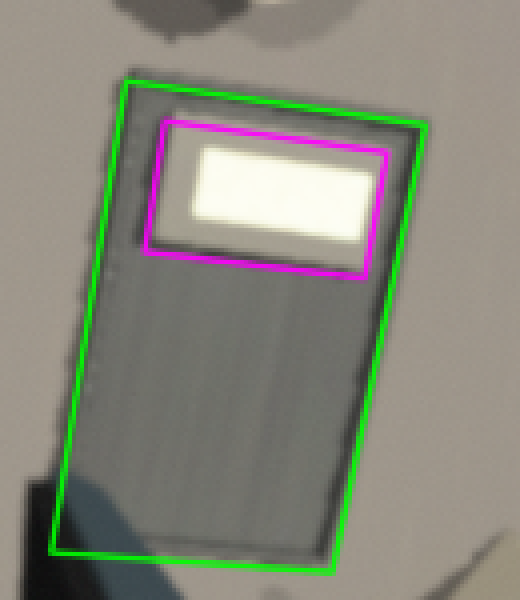

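The overlay shows the tray is turned a little more than −6° (the label gives −7.3°) and that labels sit off-centre on their mailers. I'll check the label-to-body offset on both loose mailers with a +3 mm guess.

```bash
cat >> seg.py <<'E'
def ov(o,m,c,yaw,hx,hy,z,col,fish=True):
    a=np.radians(yaw);R=np.array([[np.cos(a),-np.sin(a)],[np.sin(a),np.cos(a)]])
    pts=[proj(m,[*(np.array(c)+R@np.array(p)),z],fish) for p in [(hx,hy),(hx,-hy),(-hx,-hy),(-hx,hy)]]
    cv2.polylines(o,[np.round(np.array(pts)*K+K/2-.5).astype(int)],True,col,1)
K=6
def off(c,yaw,dx,dy):
    a=np.radians(yaw); return np.array(c)+[np.cos(a)*dx-np.sin(a)*dy,np.sin(a)*dx+np.cos(a)*dy]
E
python3 - <<'E'
from seg import *; import pickle
m=pickle.load(open("w1.pkl","rb")); i=cv2.imread("pics/w1.png"); o=cv2.resize(i,None,fx=K,fy=K,interpolation=3)
ov(o,m,off((433,95.5),-9.8,-3,0),-9.8,40,22,8,(0,255,0))
ov(o,m,off((450.6,310.2),6,-3,0),6,28,22,8,(0,255,0))
f=off((627.6,95),-7.3,-3,0); ov(o,m,f,-7.3,40,22,12,(0,255,0))
t=off(f,-7.3,0,-50); ov(o,m,t,-7.3,54,83,9,(0,255,0)); print(f,t)
c=lambda x,y,w,h:o[y*K:(y+h)*K,x*K:(x+w)*K]
A=np.vstack([c(255,170,72,50),c(272,10,72,46)]); B=c(385,160,61,96)
C=c(425,160,60,96)
cv2.imwrite("pics/o2.png",cv2.resize(np.hstack([A,B]),(798,576)))
E
```

```text
[624.62431667  95.38119383] [618.27108624  45.7864717 ]
```

View pics/o2.png

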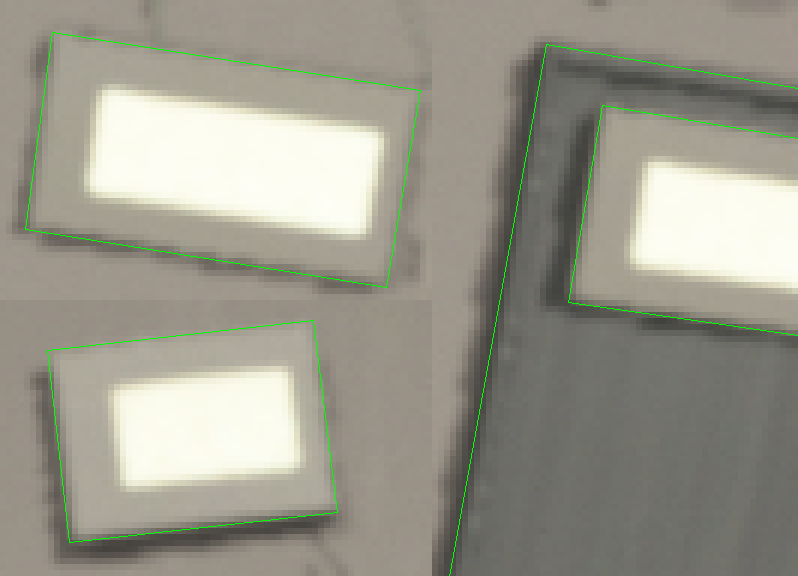

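The outlines fit both mailers, the fixed mailer and the tray to about 1 mm. First object: the clear vial at (466,−8).

In the tool's units: -36 mm is -1.44, 1.2 mm is 0.048.

```bash
python3 drive.py '[[-1.44, 0.048, 0, 0, 0, 0], [-1.44, 0.048, 0, 0, 0, 0], [-1.44, 0.048, 0, 0, 0, 0], [0, 0, 1.76, 0, 0, 0], [0, 0, 1.76, 0, 0, 0], [0, 0, 1.76, 0, 0, 0], [0, 0, 1.76, 0, 0, 0], [0, 0, 1.2, 0, 0, 0]]' 60; python3 drive.py '[[0, 0, 0, 0, 0, 0], [0, 0, 0, 0, 0, 0]]'; python3 - <<'E'
from h import *
cv2.imwrite("pics/w2.png",env.grab_frame("wrist"));print(env.state()["ee_pos"])
E
```

```text
time_s: 3.25
ee_pos: [463.5, -4.4, 66.7]
ee_rot: [-179.8, -0.0, 90.1]
force: [-0.8, 0.7, 0.3]
gripper_width: 59.8
gripper_force: 0.0
time_s: 3.45
ee_pos: [466.0, -4.9, 69.8]
ee_rot: [-180.0, -0.0, 90.1]
force: [0.5, -0.5, 0.1]
gripper_width: 60.0
gripper_force: 0.0
[467.06600423  -5.11610262  70.76957427]
```

View pics/w2.png

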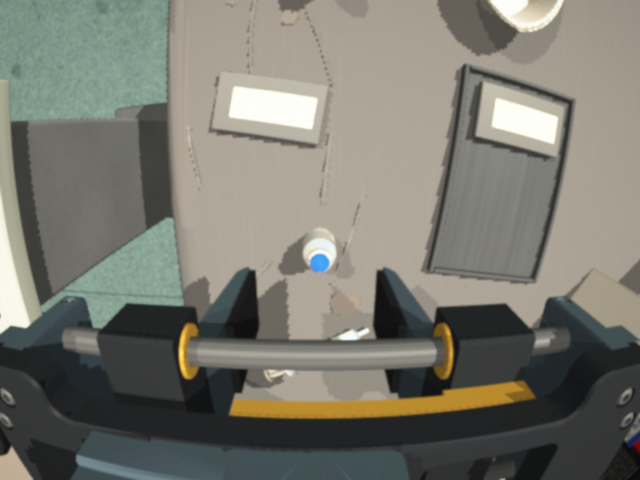

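The cap at (320,262) is centred between the fingers. I go down, close and lift.

In the tool's units: -3 mm is -0.12, 21 mm is 0.84.

```bash
python3 drive.py '[[-0.12, 0, 0.84, 0, 0, 0], [0, 0, 0.84, 0, 0, 0], [0, 0, 0.76, 0, 0, 0], [0, 0, 0, 0, 0, 0], [0, 0, 0, 0, 0, 0]]' 60; python3 drive.py '[[0, 0, 0, 0, 0, 0], [0, 0, 0, 0, 0, 0], [0, 0, 0, 0, 0, 0], [0, 0, 0, 0, 0, 0], [0, 0, 0, 0, 0, 0], [0, 0, 0, 0, 0, 0], [0, 0, 0, 0, 0, 0], [0, 0, 0, 0, 0, 0]]' 15 15; python3 drive.py '[[0, 0, -1, 0, 0, 0], [0, 0, -1, 0, 0, 0], [0, 0, -1, 0, 0, 0], [0, 0, -1, 0, 0, 0], [0, 0, 0, 0, 0, 0], [0, 0, 0, 0, 0, 0]]'
```

```text
time_s: 4.0
ee_pos: [467.3, -8.6, 9.9]
ee_rot: [179.8, -0.0, 90.0]
force: [0.6, 0.1, 1.1]
gripper_width: 60.0
gripper_force: 0.0
time_s: 4.8
ee_pos: [465.8, -8.8, 8.3]
ee_rot: [-180.0, -0.0, 90.0]
force: [0.1, -0.2, -0.4]
gripper_width: 15.2
gripper_force: 0.0
time_s: 5.4
ee_pos: [465.7, -8.8, 108.3]
ee_rot: [180.0, -0.0, 90.0]
force: [0.7, -0.2, 0.3]
gripper_width: 15.0
gripper_force: 0.0
```

The fingers shut to 15 mm on nothing, so that grasp missed. I look before moving further.

```bash
python3 - <<'E'
from h import *; import pickle
m=env.camera_model("wrist"); pickle.dump(m,open("w3.pkl","wb"))
cv2.imwrite("pics/w3.png",env.grab_frame("wrist"));print(env.state()["ee_pos"]); print(proj(m,[466,-8,46],True),proj(m,[466,-8,0],True))
m1=pickle.load(open("w1.pkl","rb")); print("w1",proj(m1,[466,-8,46],True),proj(m1,[466,-8,0],True))
E
```

```text
[465.04332079  -8.77342651 107.52192198]
(np.float64(318.6044643472964), np.float64(240.93220382443613)) (np.float64(318.22467253736596), np.float64(225.329103091909))
w1 (np.float64(319.5768928236092), np.float64(282.12981922378304)) (np.float64(319.28592756656826), np.float64(268.82623432111785))
```

View pics/w3.png

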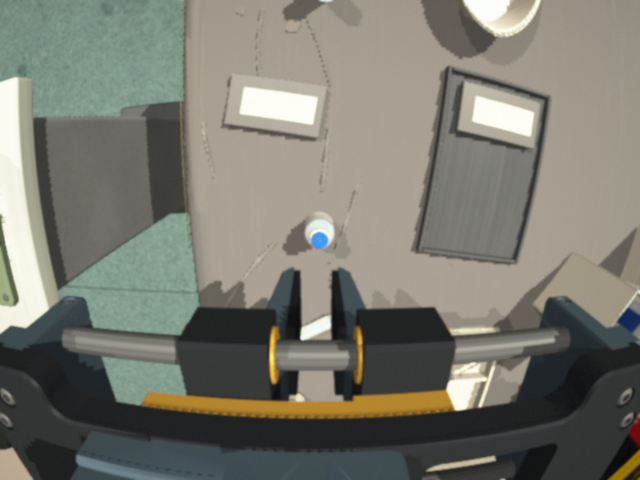

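```bash
python3 - <<'E'
from h import *; import pickle
m=pickle.load(open("w3.pkl","rb")); m2=env.camera_model("wrist")
for p in ([465,-8.8,107.5],[465,-8.8,126.5]): print(proj(m,p,True),proj(m2,p,True))
print(np.round(m["T"],2)); s=env.state(); print(s)
E
```

```text
(np.float64(317.66700753832873), np.float64(272.5976748456125)) (np.float64(318.80252635087686), np.float64(273.1124222709894))
(np.float64(317.8270183590865), np.float64(285.52053181116275)) (np.float64(318.994053530381), np.float64(286.118798517346))
[[ 1.0000e+00  0.0000e+00  0.0000e+00  4.6390e+02]
 [-0.0000e+00  9.6000e-01  3.0000e-01  7.5540e+01]
 [-0.0000e+00 -3.0000e-01  9.6000e-01  3.1459e+02]
 [ 0.0000e+00  0.0000e+00  0.0000e+00  1.0000e+00]]
{'time_s': 5.45, 'qpos': array([-2.49941016e+00,  1.21324356e+01,  1.09657562e+02,  2.73584498e-03,
        5.82973357e+01, -2.51033392e+00]), 'qvel': array([0.00463598, 0.7532151 , 0.76758521, 0.02303803, 0.10414819,
       0.03434794]), 'effort': array([ 7.19277632e-04, -3.32575428e+01, -2.09768093e+01,  6.64514769e-02,
        6.33566888e-03,  9.57103111e-04]), 'ee_pos': array([465.04332079,  -8.77342651, 107.52192198]), 'ee_rot': array([-1.79912852e+02, -6.14836406e-03,  9.00094796e+01]), 'force': array([-0.02193191, -0.27496113,  0.22741336]), 'torque': array([-0.08234038,  0.07113515,  0.01775836]), 'gripper_force': 0.0, 'gripper_width': 15.043382795072244}
```

```bash
python3 - <<'E'
from h import *; import pickle
def cap(i,x0,x1,y0,y1):
    h=cv2.cvtColor(i,cv2.COLOR_BGR2HSV); k=(h[...,0]>95)&(h[...,0]<125)&(h[...,1]>140)&(h[...,2]>90); M=np.zeros_like(k);M[y0:y1,x0:x1]=1; ys,xs=np.where(k&(M>0)); return xs.mean(),ys.mean(),len(xs)
top=env.camera_model("top"); t0=cv2.imread("pics/top0.png"); t1=env.grab_frame("top"); cv2.imwrite("pics/top1.png",t1)
a=cap(t0,300,330,240,275); print("top0",a,hit(top,*a[:2],46))
a=cap(t1,300,330,240,275); print("top1",a,hit(top,*a[:2],46))
for n in (1,3):
    m=pickle.load(open(f"w{n}.pkl","rb")); a=cap(cv2.imread(f"pics/w{n}.png"),300,340,225,295); print(n,a,hit(m,*a[:2],46,True))
# triangulate w1,w3
A=[];B=[]
for n in (1,3):
    m=pickle.load(open(f"w{n}.pkl","rb")); a=cap(cv2.imread(f"pics/w{n}.png"),300,340,225,295); o,d=ray(m,*a[:2],True); d/=np.linalg.norm(d);P=np.eye(3)-np.outer(d,d);A.append(P);B.append(P@o)
print(np.linalg.solve(sum(A),sum(B)))
E
```

```text
top0 (np.float64(314.26666666666665), np.float64(255.33333333333334), 15) [466.13293593  -7.97552273]
top1 (np.float64(nan), np.float64(nan), 0) [nan nan]
1 (np.float64(319.625), np.float64(281.7291666666667), 48) [466.06245208  -7.44117891]
3 (np.float64(319.09444444444443), np.float64(239.9611111111111), 180) [466.36900606  -7.23097727]
[466.20157881  -6.72266781  47.64316694]<stdin>:3: RuntimeWarning: Mean of empty slice.
  ret = ret.dtype.type(ret / rcount)
```

The vial stands unmoved exactly where I aimed, so the closure is puzzling. I'll repeat it, taking wrist pictures at the bottom with the fingers open and part shut, and view them as one composite.

```bash
cat > shot.py <<'E'
import sys; from h import *; import pickle
n=sys.argv[1]; m=env.camera_model("wrist"); cv2.imwrite(f"pics/{n}.png",env.grab_frame("wrist")); pickle.dump(m,open(n+".pkl","wb"))
E
python3 drive.py '[[0, 0, 0, 0, 0, 0], [0, 0, 0, 0, 0, 0], [0, 0, 0, 0, 0, 0], [0, 0, 0, 0, 0, 0], [0, 0, 0, 0, 0, 0]]' 60; python3 drive.py '[[0, 0.04, 1.36, 0, 0, 0], [0, 0, 1.36, 0, 0, 0], [0, 0, 1.28, 0, 0, 0], [0, 0, 0, 0, 0, 0], [0, 0, 0, 0, 0, 0], [0, 0, 0, 0, 0, 0]]'; python3 shot.py a1; python3 drive.py '[[0, 0, 0, 0, 0, 0], [0, 0, 0, 0, 0, 0], [0, 0, 0, 0, 0, 0], [0, 0, 0, 0, 0, 0], [0, 0, 0, 0, 0, 0], [0, 0, 0, 0, 0, 0]]' 22 15;python3 shot.py a2
python3 -c "
import cv2,numpy as np
cv2.imwrite('pics/a12.png',np.hstack([cv2.imread(f'pics/a{k}.png')[130:430,120:520] for k in (1,2)]))"
```

```text
time_s: 6.0
ee_pos: [465.8, -8.8, 108.2]
ee_rot: [-180.0, -0.0, 90.0]
force: [1.1, 0.3, -0.4]
gripper_width: 52.1
gripper_force: 0.0
time_s: 6.6
ee_pos: [468.4, -8.8, 9.9]
ee_rot: [179.8, 0.0, 90.0]
force: [0.2, 1.1, 0.0]
gripper_width: 60.1
gripper_force: 0.0
time_s: 7.25
ee_pos: [466.8, -8.8, 8.3]
ee_rot: [-180.0, -0.0, 90.0]
force: [-0.4, 0.2, 0.2]
gripper_width: 22.2
gripper_force: 0.0
```

View pics/a12.png

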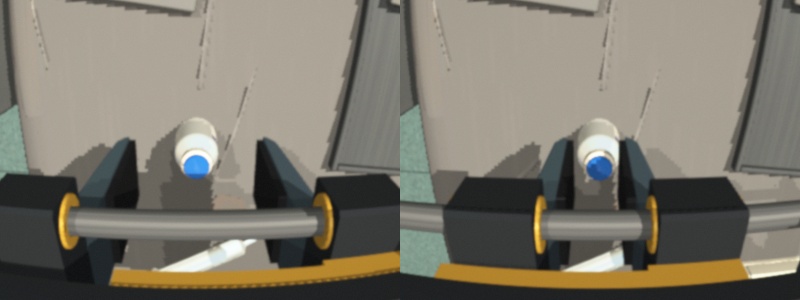

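```bash
python3 - <<'E'
from h import *; import pickle
m=pickle.load(open("a2.pkl","rb")); i=cv2.imread("pics/a2.png")
h=cv2.cvtColor(i,cv2.COLOR_BGR2HSV); k=(h[...,0]>95)&(h[...,0]<125)&(h[...,1]>140)&(h[...,2]>90); k[:,:300]=0;k[:,345:]=0;k[:260]=0;k[325:]=0
ys,xs=np.where(k); c=(xs.mean(),ys.mean()); print(c,len(xs),[hit(m,*c,z,True).round(1) for z in (30,40,46,50)])
for p in ([466,-8,46],[466,-8,0],[466,-20,0],[466,4,0],[455,7,8],[477,7,8],[455,7,46],[477,7,46]): print(p,np.round(proj(m,p,True))-[120,130])
print(env.state())
E
```

```text
(np.float64(319.0), np.float64(298.0627906976744)) 430 [array([466.7, -14.8]), array([466.6, -10. ]), array([466.6,  -7. ]), array([466.6,  -5.1])]
[466, -8, 46] [198. 170.]
[466, -8, 0] [197. 137.]
[466, -20, 0] [197. 155.]
[466, 4, 0] [198. 118.]
[455, 7, 8] [179. 118.]
[477, 7, 8] [216. 118.]
[455, 7, 46] [175. 142.]
[477, 7, 46] [220. 142.]
{'time_s': 7.3, 'qpos': array([-2.49209910e+00,  1.95145399e+01,  1.16928210e+02,  7.95249336e-03,
        4.35625812e+01, -2.50533458e+00]), 'qvel': array([-0.03248057, -0.01257131,  0.03633076,  0.02474764,  0.00396094,
        0.06050349]), 'effort': array([ 7.36378952e-04, -3.52408683e+01, -1.60590166e+01,  5.24479605e-02,
        4.04776318e-02, -1.63629886e-05]), 'ee_pos': array([466.79802023,  -8.77001311,   8.28414937]), 'ee_rot': array([-1.79994913e+02, -5.70771336e-03,  9.00074724e+01]), 'force': array([ 0.77705566,  0.05979162, -0.69244288]), 'torque': array([-0.08860045,  0.00413195,  0.03103775]), 'gripper_force': 0.0, 'gripper_width': 22.31500512837475}
```

```bash
python3 - <<'E'
from h import *
m=env.camera_model("scene"); i=env.grab_frame("scene"); K=5
x0,y0=235,200; o=cv2.resize(i[y0:y0+120,x0:x0+160],None,fx=K,fy=K,interpolation=3)
for p,c in (([466.8,-8.8,8.3],(0,0,255)),([466.8,-8.8,27.3],(0,0,255)),([466,-8,0],(0,255,0)),([466,-8,46],(0,255,0))):
    u,v=proj(m,p); cv2.circle(o,(int((u-x0)*K),int((v-y0)*K)),4,c,-1)
cv2.imwrite("pics/s1.png",o)
E
```

```text
(no output)
```

View pics/s1.png

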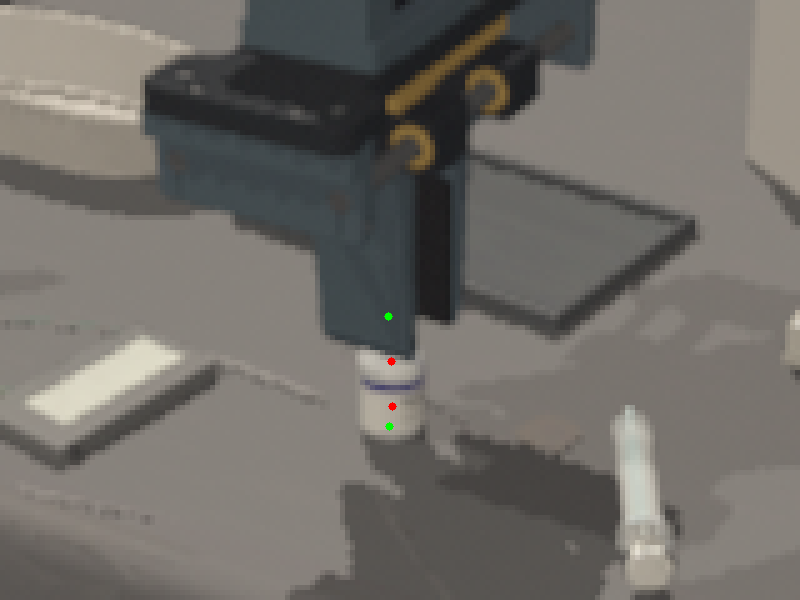

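```bash
python3 - <<'E'
from h import *
m=env.camera_model("scene")
for z in (0,8,20,30,35,40,45):
  print(z,[np.round((np.array(proj(m,[x,y,z]))-[235,200])*5).tolist() for x,y in ((449,-8.8),(455,-25),(455,7),(478,-25))])
E
```

```text
0 [[368.0, 450.0], [416.0, 454.0], [338.0, 430.0], [447.0, 424.0]]
8 [[367.0, 431.0], [415.0, 435.0], [338.0, 412.0], [447.0, 405.0]]
20 [[367.0, 402.0], [415.0, 406.0], [337.0, 383.0], [447.0, 376.0]]
30 [[366.0, 378.0], [415.0, 381.0], [336.0, 359.0], [447.0, 352.0]]
35 [[366.0, 365.0], [415.0, 369.0], [336.0, 347.0], [447.0, 340.0]]
40 [[366.0, 353.0], [415.0, 357.0], [336.0, 334.0], [447.0, 328.0]]
45 [[365.0, 340.0], [415.0, 344.0], [336.0, 322.0], [447.0, 315.0]]
```

The scene view settles it. The finger bottoms at (412,355) and (447,322) correspond to z ≈ 41, not the reported 8, so the real tips sit about 33 mm higher than the reported TCP; xy agrees. I'll allow for that: open, go 33 mm lower, grip.

The rows are not in the units I measure in: shifts go in units of 25 mm and turns go in units of 10 degrees. I convert before sending: 10 mm is 0.4, 1 mm is 0.04.

```bash
python3 drive.py '[[0, 0, 0, 0, 0, 0], [0, 0, 0, 0, 0, 0], [0, 0, 0, 0, 0, 0], [0, 0, 0, 0, 0, 0]]' 56; python3 drive.py '[[0.04, 0, 0.44, 0, 0, 0], [0, 0, 0.44, 0, 0, 0], [0, 0, 0.4, 0, 0, 0], [0, 0, 0, 0, 0, 0], [0, 0, 0, 0, 0, 0], [0, 0, 0, 0, 0, 0]]'; python3 drive.py '[[0, 0, 0, 0, 0, 0], [0, 0, 0, 0, 0, 0], [0, 0, 0, 0, 0, 0], [0, 0, 0, 0, 0, 0], [0, 0, 0, 0, 0, 0], [0, 0, 0, 0, 0, 0], [0, 0, 0, 0, 0, 0], [0, 0, 0, 0, 0, 0]]' 15 15
```

```text
time_s: 7.75
ee_pos: [466.8, -8.8, 8.3]
ee_rot: [-180.0, -0.0, 90.0]
force: [-0.8, 1.2, 0.5]
gripper_width: 51.1
gripper_force: 0.0
time_s: 8.35
ee_pos: [467.1, -7.8, -23.6]
ee_rot: [180.0, -0.0, 90.0]
force: [0.4, 1.1, 0.7]
gripper_width: 55.8
gripper_force: 0.0
time_s: 9.15
ee_pos: [467.0, -7.8, -23.5]
ee_rot: [180.0, -0.0, 90.0]
force: [-0.1, 0.9, 2.3]
gripper_width: 22.9
gripper_force: 15.0
```

Gripped at 22.9 mm with 15 N. Before carrying it to the white tray, I check clearance to the swab cup behind it.

In the tool's units: -28 mm is -1.12.

```bash
python3 drive.py '[[0, 0, -1.12, 0, 0, 0], [0, 0, -1.12, 0, 0, 0], [0, 0, -1.12, 0, 0, 0], [0, 0, 0, 0, 0, 0]]'; python3 - <<'E'
from h import *
m=env.camera_model("scene")
for p in ((386,232),(410,243),(431,235),(519,270)): print(p,hit(m,*p,0).round())
t=env.camera_model("top")
for p in ((325,150),(345,165),(362,140),(443,213)): print(p,hit(t,*p,0).round(),hit(t,*p,90).round())
E
```

```text
time_s: 9.55
ee_pos: [469.6, -7.9, 63.5]
ee_rot: [179.6, 0.0, 90.0]
force: [0.5, -0.5, -0.3]
gripper_width: 23.2
gripper_force: 15.0
(386, 232) [738. -39.]
(410, 243) [ 712. -104.]
(431, 235) [ 771. -132.]
(519, 270) [ 704. -325.]
(325, 150) [740. -36.] [708. -35.]
(345, 165) [700. -86.] [671. -81.]
(362, 140) [ 765. -130.] [ 732. -122.]
(443, 213) [ 576. -325.] [ 556. -303.]
```

In the tool's units: 28.8 mm is 1.152, -28.4 mm is -1.136.

```bash
python3 drive.py '[[-1.136, 1.152, 0, 0, 0, 0], [-1.136, 1.152, 0, 0, 0, 0], [-1.136, 1.152, 0, 0, 0, 0], [-1.136, 1.152, 0, 0, 0, 0], [-1.136, 1.152, 0, 0, 0, 0], [0, 0, 0, 0, 0, 0], [0, 0, 0, 0, 0, 0], [0, 0, 0, 0, 0, 0]]'; python3 shot.py b1
```

```text
time_s: 10.35
ee_pos: [609.3, -148.9, 59.2]
ee_rot: [-179.8, -0.1, 90.0]
force: [0.6, -0.6, -0.2]
gripper_width: 23.2
gripper_force: 15.0
```

```bash
python3 drive.py '[[0, 0, 1.04, 0, 0, 0], [0, 0, 1.04, 0, 0, 0], [0, 0, 0.88, 0, 0, 0], [0, 0, 0, 0, 0, 0], [0, 0, 0, 0, 0, 0], [0, 0, 0, 0, 0, 0]]'
```

```text
time_s: 11.0
ee_pos: [611.8, -149.6, -12.1]
ee_rot: [179.9, 0.0, 90.0]
force: [-0.2, -0.6, -0.2]
gripper_width: 23.0
gripper_force: 15.0
```

```bash
python3 - <<'E'
import cv2; i=cv2.imread("pics/b1.png"); cv2.imwrite("pics/b1c.png",i[0:480])
E
```

```text
(no output)
```

View pics/b1c.png

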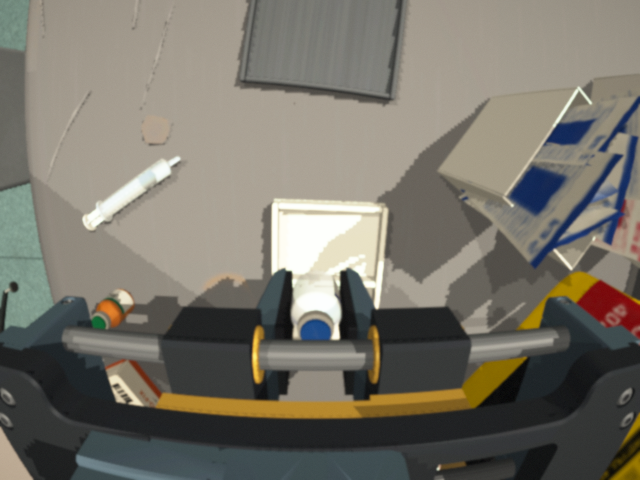

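The picture shows the vial held upright over the tray, rim corners at (272,200) and (388,203), and the syringe from disc (92,220) to nozzle (182,158). I compute both positions from it.

```bash
python3 - <<'E'
from h import *; import pickle
m=pickle.load(open("b1.pkl","rb"))
for n,p,z in (("TL",(272,200),18),("TR",(388,203),18),("disc",(92,221),7),("noz",(182,158),5),("amber",(103,322),46)): print(n,hit(m,*p,z,True).round(1))
E
```

```text
TL [ 577.5 -112.4]
TR [ 656.9 -114.2]
disc [ 424.  -128.1]
noz [509.7 -82.4]
amber [ 443.3 -198.5]
```

In the tool's units: 3 mm is 0.12, 2 mm is 0.08.

```bash
python3 drive.py '[[0.08, 0.08, 0.12, 0, 0, 0], [0, 0, 0.12, 0, 0, 0], [0, 0, 0, 0, 0, 0], [0, 0, 0, 0, 0, 0]]'; python3 drive.py '[[0, 0, 0.04, 0, 0, 0], [0, 0, 0, 0, 0, 0], [0, 0, 0, 0, 0, 0]]'
```

```text
time_s: 11.4
ee_pos: [613.0, -147.8, -19.5]
ee_rot: [180.0, -0.0, 90.0]
force: [-0.3, 1.4, -0.3]
gripper_width: 23.1
gripper_force: 15.0
time_s: 11.7
ee_pos: [613.1, -147.8, -19.6]
ee_rot: [180.0, -0.0, 90.0]
force: [-1.0, 0.2, 5.7]
gripper_width: 23.1
gripper_force: 15.0
```

Floor contact felt. Release and rise; then locate the amber cap.

```bash
python3 drive.py '[[0, 0, 0, 0, 0, 0], [0, 0, 0, 0, 0, 0], [0, 0, 0, 0, 0, 0], [0, 0, -1, 0, 0, 0], [0, 0, -1.2, 0, 0, 0], [0, 0, -1.2, 0, 0, 0], [0, 0, -0.6, 0, 0, 0], [0, 0, 0, 0, 0, 0]]' 32; python3 - <<'E'
from h import *; import pickle
def cap(i,m,f):
    h=cv2.cvtColor(i,cv2.COLOR_BGR2HSV); k=((h[...,0]>50)&(h[...,0]<85)&(h[...,1]>120)&(h[...,2]>70)).astype(np.uint8)
    if f: k[:300]=0
    else: k[:255]=0;k[285:]=0
    n,l,s,c=cv2.connectedComponentsWithStats(k); j=1+s[1:,4].argmax(); print(s[j],c[j],hit(m,*c[j],46,f).round(1))
cap(cv2.imread("pics/b1.png"),pickle.load(open("b1.pkl","rb")),True); cap(cv2.imread("pics/top0.png"),env.camera_model("top"),False)
E
```

```text
time_s: 12.5
ee_pos: [614.6, -148.2, 81.8]
ee_rot: [179.7, 0.1, 90.0]
force: [-0.1, 0.4, 0.4]
gripper_width: 31.8
gripper_force: 0.0
[ 91 317  14  12 126] [ 97.8968254  322.80952381] [ 437.9 -199.7]
[395 265   5   5  16] [397.125 266.625] [ 438.3 -200.8]
```

```bash
python3 drive.py '[[-0.416, -1.4, 0, 0, 0, 0], [-0.416, -1.4, 0, 0, 0, 0], [-0.416, -1.4, 0, 0, 0, 0], [-0.416, -1.4, 0, 0, 0, 0], [-0.416, -1.4, 0, 0, 0, 0], [0, 0, 0, 0, 0, 0], [0, 0, 0, 0, 0, 0]]' 60; python3 drive.py '[[0, 0, 0, 0, 0, 0]]'
```

```text
time_s: 13.2
ee_pos: [437.2, -199.8, 78.6]
ee_rot: [-180.0, -0.0, 89.9]
force: [0.1, 0.9, -0.7]
gripper_width: 59.8
gripper_force: 0.0
time_s: 13.3
ee_pos: [438.7, -199.8, 78.9]
ee_rot: [180.0, -0.0, 90.0]
force: [0.5, -1.0, -0.5]
gripper_width: 60.0
gripper_force: 0.0
```

In the tool's units: 30 mm is 1.2, 25 mm is 1.

```bash
python3 drive.py '[[0, 0, 1.2, 0, 0, 0], [0, 0, 1.2, 0, 0, 0], [0, 0, 1, 0, 0, 0], [0, 0, 0.68, 0, 0, 0], [0, 0, 0, 0, 0, 0], [0, 0, 0, 0, 0, 0]]'; python3 drive.py '[[0, 0, 0, 0, 0, 0], [0, 0, 0, 0, 0, 0], [0, 0, 0, 0, 0, 0], [0, 0, 0, 0, 0, 0], [0, 0, 0, 0, 0, 0], [0, 0, 0, 0, 0, 0], [0, 0, 0, 0, 0, 0], [0, 0, 0, 0, 0, 0]]' 15 15
```

```text
time_s: 13.9
ee_pos: [438.8, -199.6, -22.8]
ee_rot: [-180.0, -0.0, 90.1]
force: [1.4, -0.2, 0.8]
gripper_width: 60.0
gripper_force: 0.0
time_s: 14.7
ee_pos: [438.2, -200.0, -22.3]
ee_rot: [180.0, 0.0, 90.0]
force: [0.4, -0.5, 4.0]
gripper_width: 22.8
gripper_force: 15.0
```

```bash
python3 drive.py '[[0, 0, -1.12, 0, 0, 0], [0, 0, -1.12, 0, 0, 0], [0, 0, -1.12, 0, 0, 0], [-0.024, 1.392, 0, 0, 0, 0], [-0.024, 1.392, 0, 0, 0, 0], [-0.024, 1.392, 0, 0, 0, 0], [-0.024, 1.392, 0, 0, 0, 0], [-0.024, 1.392, 0, 0, 0, 0]]'; python3 drive.py '[[0, 0, 0, 0, 0, 0], [0, 0, 0, 0, 0, 0], [0, 0, 0, 0, 0, 0]]'; python3 drive.py '[[0, 0, 1.04, 0, 0, 0], [0, 0, 1.04, 0, 0, 0], [0, 0, 0.88, 0, 0, 0], [0, 0, 0, 0, 0, 0], [0, 0, 0, 0, 0, 0], [0, 0, 0, 0, 0, 0]]'
```

```text
time_s: 15.5
ee_pos: [612.6, -202.5, 60.6]
ee_rot: [-179.9, -0.0, 90.0]
force: [-0.0, 0.1, -0.9]
gripper_width: 23.2
gripper_force: 15.0
time_s: 15.8
ee_pos: [610.2, -202.5, 60.7]
ee_rot: [-179.9, -0.0, 90.0]
force: [0.3, -0.3, -0.3]
gripper_width: 23.5
gripper_force: 15.0
time_s: 16.4
ee_pos: [612.6, -203.2, -11.0]
ee_rot: [179.9, 0.0, 90.0]
force: [-0.4, 0.1, -0.1]
gripper_width: 23.3
gripper_force: 15.0
```

```bash
python3 drive.py '[[0, 0.04, 0.12, 0, 0, 0], [0, 0, 0.12, 0, 0, 0], [0, 0, 0.04, 0, 0, 0], [0, 0, 0, 0, 0, 0], [0, 0, 0, 0, 0, 0]]'; python3 drive.py '[[0, 0, 0.028, 0, 0, 0], [0, 0, 0, 0, 0, 0]]'
```

```text
time_s: 16.9
ee_pos: [613.5, -203.0, -18.3]
ee_rot: [179.9, 0.0, 90.0]
force: [-1.0, 0.5, 5.0]
gripper_width: 23.2
gripper_force: 15.0
time_s: 17.1
ee_pos: [613.6, -203.1, -18.4]
ee_rot: [179.9, 0.0, 90.0]
force: [-2.0, 0.3, 9.5]
gripper_width: 23.0
gripper_force: 15.0
```

In the tool's units: -30 mm is -1.2, -25 mm is -1.

```bash
python3 drive.py '[[0, 0, 0, 0, 0, 0], [0, 0, 0, 0, 0, 0], [0, 0, 0, 0, 0, 0], [0, 0, -1, 0, 0, 0], [0, 0, -1.2, 0, 0, 0], [0, 0, -1.2, 0, 0, 0], [0, 0, -1, 0, 0, 0]]' 32; python3 drive.py '[[0.792, -1.16, 0, 0, 0, 0], [0.792, -1.16, 0, 0, 0, 0], [0.792, -1.16, 0, 0, 0, 0], [0.792, -1.16, 0, 0, 0, 0], [0.792, -1.16, 0, 0, 0, 0]]' 40; python3 drive.py '[[0, 0, 0, 0, 0, 0.774], [0, 0, 0, 0, 0, 0.774], [0, 0, 0, 0, 0, 0.774], [0, 0, 0, 0, 0, 0.774], [0, 0, 0, 0, 0, 0.774], [0, 0, 0, 0, 0, 0.774], [0, 0, 0, 0, 0, 0.774], [0, 0, 0, 0, 0, 0.774]]'; python3 drive.py '[[0, 0, 0, 0, 0, 0], [0, 0, 0, 0, 0, 0]]'; python3 shot.py c1; python3 - <<'E'
from h import *; import pickle
m=pickle.load(open("c1.pkl","rb")); i=cv2.imread("pics/c1.png"); s=env.state(); print(s["ee_pos"],s["ee_rot"])
# bright syringe blob
g=i.min(2); n,l,st,c=cv2.connectedComponentsWithStats((g>165).astype(np.uint8))
for p in ([509.5,-82.5,6],[424,-128,7],[468,-104,7]): print(np.round(proj(m,p,True)))
for j in range(1,n):
    if st[j,4]>150: print(st[j],c[j].round(1))
E
```

```text
time_s: 17.8
ee_pos: [613.1, -202.8, 90.9]
ee_rot: [180.0, 0.0, 90.0]
force: [0.2, -0.3, -0.2]
gripper_width: 31.9
gripper_force: 0.0
time_s: 18.3
ee_pos: [466.4, -103.0, 89.4]
ee_rot: [-180.0, -0.0, 90.0]
force: [-0.6, -0.8, 0.8]
gripper_width: 39.7
gripper_force: 0.0
time_s: 19.1
ee_pos: [467.6, -103.7, 89.4]
ee_rot: [-180.0, 0.0, 27.8]
force: [-0.7, 0.7, 0.3]
gripper_width: 39.8
gripper_force: 0.0
time_s: 19.3
ee_pos: [467.7, -103.8, 89.5]
ee_rot: [-180.0, 0.0, 28.3]
force: [0.3, -0.4, -0.4]
gripper_width: 40.0
gripper_force: 0.0
[ 467.73862057 -103.74132052   89.48787649] [-1.79983469e+02  1.04828380e-02  2.82240006e+01]
[318. 174.]
[318. 289.]
[317. 232.]
[ 395   39  160  159 9304] [471.9 113.8]
[  73  127   48   72 1619] [ 96.4 162.4]
[ 306  175   21  122 1769] [316.5 239.6]
[614 206  26  74 586] [628.7 243.8]
[491 359  16  29 235] [498.5 373. ]
```

The syringe blob (column 306–327, rows 175–297) lies along the tool axis, between the fingers. Descend.

In the tool's units: 35 mm is 1.4, 30 mm is 1.2.

```bash
python3 drive.py '[[0, 0, 1.4, 0, 0, 0], [0, 0, 1.4, 0, 0, 0], [0, 0, 1.2, 0, 0, 0], [0, 0, 0.56, 0, 0, 0], [0, 0, 0, 0, 0, 0], [0, 0, 0, 0, 0, 0], [0, 0, 0, 0, 0, 0]]'; python3 drive.py '[[0, 0, 0.08, 0, 0, 0], [0, 0, 0, 0, 0, 0]]'; python3 drive.py '[[0, 0, 0.06, 0, 0, 0], [0, 0, 0, 0, 0, 0]]'
```

```text
time_s: 20.05
ee_pos: [468.9, -104.0, -23.3]
ee_rot: [179.9, -0.1, 28.1]
force: [0.1, -0.7, -0.6]
gripper_width: 40.0
gripper_force: 0.0
time_s: 20.25
ee_pos: [468.2, -103.9, -25.8]
ee_rot: [180.0, -0.1, 28.1]
force: [0.2, -0.3, -0.7]
gripper_width: 40.0
gripper_force: 0.0
time_s: 20.45
ee_pos: [467.8, -103.8, -27.8]
ee_rot: [-180.0, -0.0, 28.1]
force: [-0.0, -0.6, -0.7]
gripper_width: 40.0
gripper_force: 0.0
```

```bash
for k in 1; do python3 drive.py '[[0, 0, 0.04, 0, 0, 0], [0, 0, 0, 0, 0, 0]]'; python3 drive.py '[[0, 0, 0.04, 0, 0, 0], [0, 0, 0, 0, 0, 0]]'; python3 drive.py '[[0, 0, 0.028, 0, 0, 0], [0, 0, 0, 0, 0, 0]]'; done
```

```text
time_s: 20.65
ee_pos: [467.8, -103.7, -29.0]
ee_rot: [-180.0, 0.0, 28.1]
force: [0.3, 0.8, 0.3]
gripper_width: 40.2
gripper_force: 0.0
time_s: 20.85
ee_pos: [467.7, -103.7, -30.0]
ee_rot: [-180.0, 0.0, 28.1]
force: [-0.3, -0.4, 0.3]
gripper_width: 40.3
gripper_force: 0.0
time_s: 21.05
ee_pos: [467.7, -103.7, -30.7]
ee_rot: [-180.0, 0.0, 28.1]
force: [0.1, 0.4, -0.3]
gripper_width: 40.0
gripper_force: 0.0
```

```bash
python3 drive.py '[[0, 0, 0.04, 0, 0, 0], [0, 0, 0, 0, 0, 0]]'; python3 drive.py '[[0, 0, 0.032, 0, 0, 0], [0, 0, 0, 0, 0, 0]]'; python3 drive.py '[[0, 0, 0.028, 0, 0, 0], [0, 0, 0, 0, 0, 0]]'
```

```text
time_s: 21.25
ee_pos: [467.8, -103.8, -31.7]
ee_rot: [-180.0, 0.0, 28.1]
force: [0.3, -0.4, -0.1]
gripper_width: 40.2
gripper_force: 0.0
time_s: 21.45
ee_pos: [467.8, -103.8, -32.5]
ee_rot: [-180.0, 0.0, 28.1]
force: [0.8, 0.3, 1.0]
gripper_width: 40.1
gripper_force: 0.0
time_s: 21.65
ee_pos: [467.8, -103.7, -33.1]
ee_rot: [-180.0, 0.0, 28.1]
force: [1.0, -1.1, 0.1]
gripper_width: 40.3
gripper_force: 0.0
```

```bash
python3 drive.py '[[0, 0, 0.028, 0, 0, 0], [0, 0, 0, 0, 0, 0]]'; python3 drive.py '[[0, 0, 0.028, 0, 0, 0], [0, 0, 0, 0, 0, 0]]'; python3 drive.py '[[0, 0, 0.028, 0, 0, 0], [0, 0, 0, 0, 0, 0]]'
```

```text
time_s: 21.85
ee_pos: [467.8, -103.7, -33.8]
ee_rot: [-180.0, 0.0, 28.1]
force: [0.2, -0.2, 0.2]
gripper_width: 40.2
gripper_force: 0.0
time_s: 22.05
ee_pos: [467.9, -103.8, -34.3]
ee_rot: [180.0, -0.0, 28.1]
force: [-0.7, 0.2, 3.1]
gripper_width: 39.7
gripper_force: 1.1
time_s: 22.25
ee_pos: [467.9, -103.8, -34.3]
ee_rot: [180.0, -0.0, 28.1]
force: [-2.7, 0.4, 8.0]
gripper_width: 39.9
gripper_force: 4.6
```

Tips touch the surface at reported z = −34.3, so tip height = reported + 34.3. Back off 3.5 mm and grip the syringe gently.

In the tool's units: -3.5 mm is -0.14.

```bash
python3 drive.py '[[0, 0, -0.14, 0, 0, 0], [0, 0, 0, 0, 0, 0]]'; python3 drive.py '[[0, 0, 0, 0, 0, 0], [0, 0, 0, 0, 0, 0], [0, 0, 0, 0, 0, 0], [0, 0, 0, 0, 0, 0], [0, 0, 0, 0, 0, 0], [0, 0, 0, 0, 0, 0], [0, 0, 0, 0, 0, 0]]' 6 12; python3 drive.py '[[0, 0, -1.2, 0, 0, 0], [0, 0, -1.2, 0, 0, 0], [0, 0, -1.2, 0, 0, 0], [0, 0, -1.2, 0, 0, 0], [0, 0, 0, 0, 0, 0], [0, 0, 0, 0, 0, 0]]'
```

```text
time_s: 22.45
ee_pos: [468.2, -103.8, -31.4]
ee_rot: [180.0, -0.0, 28.1]
force: [0.6, -0.2, 0.3]
gripper_width: 39.8
gripper_force: 0.0
time_s: 23.15
ee_pos: [467.8, -103.7, -31.7]
ee_rot: [-180.0, 0.0, 28.1]
force: [0.0, -0.1, -0.8]
gripper_width: 13.2
gripper_force: 12.0
time_s: 23.75
ee_pos: [467.9, -103.8, 88.6]
ee_rot: [180.0, -0.0, 28.1]
force: [-0.4, -0.2, -0.1]
gripper_width: 13.3
gripper_force: 12.0
```

In the tool's units: -7.74 degrees is -0.774.

```bash
python3 drive.py '[[0, 0, 0, 0, 0, -0.774], [0, 0, 0, 0, 0, -0.774], [0, 0, 0, 0, 0, -0.774], [0, 0, 0, 0, 0, -0.774], [0, 0, 0, 0, 0, -0.774], [0, 0, 0, 0, 0, -0.774], [0, 0, 0, 0, 0, -0.774], [0, 0, 0, 0, 0, -0.774]]'; python3 drive.py '[[1.628, 0.676, 0, 0, 0, 0], [1.628, 0.676, 0, 0, 0, 0], [1.628, 0.676, 0, 0, 0, 0], [1.628, 0.676, 0, 0, 0, 0], [1.628, 0.676, 0, 0, 0, 0], [1.628, 0.676, 0, 0, 0, 0], [1.628, 0.676, 0, 0, 0, 0]]'; python3 drive.py '[[1.628, 0.676, 0, 0, 0, 0], [1.628, 0.676, 0, 0, 0, 0], [0, 0, 0, 0, 0, 0], [0, 0, 0, 0, 0, 0], [0, 0, 0, 0, 0, 0]]'; python3 - <<'E'
from h import *
t=env.grab_frame("top"); s=env.grab_frame("scene"); cv2.imwrite("pics/t2.png",t)
a=cv2.resize(t[160:240,150:260],None,fx=3.6,fy=3.6,interpolation=3); m=env.camera_model("scene")
b=cv2.resize(s[150:260,180:310],None,fx=3,fy=3,interpolation=3); a=cv2.resize(a,(396,330)); cv2.imwrite("pics/d1.png",np.hstack([a,b]))
# dish yaw from first top picture: rim bright outline
i=cv2.imread("pics/top0.png"); g=i.min(2); k=np.zeros_like(g); k[172:216,158:250]=g[172:216,158:250]>150
P=np.argwhere(k)[:,::-1]; tm=env.camera_model("top"); print(np.round(cv2.minAreaRect(np.array([hit(tm,*p,35) for p in P],np.float32))[2],1), [np.round(x,1) for x in cv2.minAreaRect(np.array([hit(tm,*p,35) for p in P],np.float32))[:2]])
E
```

```text
time_s: 24.55
ee_pos: [466.5, -103.4, 86.5]
ee_rot: [-179.8, -0.1, 90.3]
force: [0.4, -0.3, 0.0]
gripper_width: 13.3
gripper_force: 12.0
time_s: 25.25
ee_pos: [585.3, 182.6, 86.1]
ee_rot: [-179.8, 0.1, 90.0]
force: [0.2, -0.2, -0.9]
gripper_width: 13.0
gripper_force: 12.0
time_s: 25.75
ee_pos: [618.7, 261.3, 86.9]
ee_rot: [-179.8, 0.1, 90.0]
force: [0.6, -0.7, -0.3]
gripper_width: 13.1
gripper_force: 12.0
89.6 [array([619.1, 261.8]), array([197.8,  89.5])]
```

View pics/d1.png

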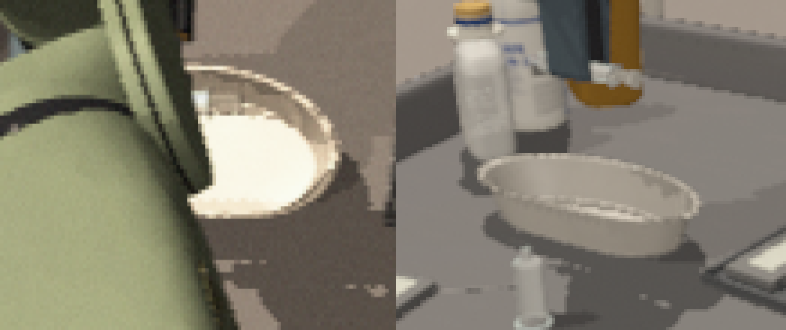

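The dish is square to the axes, centred at (619,262), and the syringe hangs level above it at crop (615,75). I check bottle clearance numerically, then lower.

```bash
python3 - <<'E'
from h import *
t=env.camera_model("top")
for p in ((145,178),(152,118),(140,150)): print(hit(t,*p,0).round(),hit(t,*p,90).round())
E
python3 drive.py '[[0.04, 0, 1.2, 0, 0, 0], [0, 0, 1.2, 0, 0, 0], [0, 0, 1, 0, 0, 0], [0, 0, 0.6, 0, 0, 0], [0, 0, 0.2, 0, 0, 0], [0, 0, 0, 0, 0, 0], [0, 0, 0, 0, 0, 0], [0, 0, 0, 0, 0, 0]]'
```

```text
[670. 414.] [644. 383.]
[828. 404.] [791. 374.]
[743. 430.] [712. 398.]
time_s: 26.65
ee_pos: [620.9, 263.9, -15.1]
ee_rot: [179.8, -0.1, 90.0]
force: [-0.4, -0.5, 0.7]
gripper_width: 13.4
gripper_force: 12.0
```

```bash
python3 drive.py '[[0, -0.04, 0.2, 0, 0, 0], [0, 0, 0.12, 0, 0, 0], [0, 0, 0, 0, 0, 0], [0, 0, 0, 0, 0, 0]]'; python3 drive.py '[[0, 0, 0.06, 0, 0, 0], [0, 0, 0, 0, 0, 0], [0, 0, 0, 0, 0, 0]]';
```

```text
time_s: 27.05
ee_pos: [618.8, 263.6, -24.8]
ee_rot: [-180.0, 0.0, 90.0]
force: [-0.1, 0.1, -1.1]
gripper_width: 13.3
gripper_force: 12.0
time_s: 27.35
ee_pos: [618.9, 263.6, -26.2]
ee_rot: [180.0, -0.0, 90.0]
force: [0.8, -0.1, 0.1]
gripper_width: 13.1
gripper_force: 12.0
```

```bash
python3 drive.py '[[0, 0, 0.032, 0, 0, 0], [0, 0, 0, 0, 0, 0], [0, 0, 0, 0, 0, 0]]'; python3 drive.py '[[0, 0, 0, 0, 0, 0], [0, 0, 0, 0, 0, 0], [0, 0, 0, 0, 0, 0], [0, 0, -0.8, 0, 0, 0], [0, 0, -1.2, 0, 0, 0], [0, 0, -1.2, 0, 0, 0], [0, 0, -1.2, 0, 0, 0], [0, 0, 0, 0, 0, 0]]' 19
```

```text
time_s: 27.65
ee_pos: [618.9, 263.5, -26.9]
ee_rot: [180.0, -0.0, 90.0]
force: [0.0, -0.1, -0.2]
gripper_width: 13.1
gripper_force: 12.0
time_s: 28.45
ee_pos: [621.9, 264.8, 88.3]
ee_rot: [179.5, -0.2, 90.0]
force: [-0.3, -0.3, 1.4]
gripper_width: 19.3
gripper_force: 0.0
```

Syringe released. Now to the long mailer at (430,96), turning to yaw 170.4 so the fingers close across its width.

```bash
python3 drive.py '[[-1.12, -1.26, 0, 0, 0, 0], [-1.12, -1.26, 0, 0, 0, 0], [-1.12, -1.26, 0, 0, 0, 0], [-1.12, -1.26, 0, 0, 0, 0], [-1.12, -1.26, 0, 0, 0, 0], [-1.12, -1.26, 0, 0, 0, 0], [0, 0, 0, 0, 0, -0.804], [0, 0, 0, 0, 0, -0.804]]' 60; python3 drive.py '[[0, 0, 0, 0, 0, -0.804], [0, 0, 0, 0, 0, -0.804], [0, 0, 0, 0, 0, -0.804], [0, 0, 0, 0, 0, -0.804], [0, 0, 0, 0, 0, -0.804], [0, 0, 0, 0, 0, -0.804], [0, 0, 0, 0, 0, -0.804], [0, 0, 0, 0, 0, -0.804]]'; python3 drive.py '[[0, 0, 0, 0, 0, 0], [0, 0, 0, 0, 0, 0]]';python3 shot.py e1
cat > go.py <<'E'
# go.py x y z yaw tilt : delta to a reported-TCP pose in tool axes (tilt raises tool +y side)
import sys; from h import *; from scipy.spatial.transform import Rotation as R
x,y,z,yaw,t=map(float,sys.argv[1:6]); s=env.state(); A=R.from_euler("xyz",s["ee_rot"],degrees=True)
B=R.from_euler("xyz",[180,0,yaw],degrees=True)*R.from_rotvec([-t,0,0],degrees=True)
print("now",s["ee_pos"].round(1),s["ee_rot"].round(1)); print("d tool",A.inv().apply(np.array([x,y,z])-s["ee_pos"]).round(1),"rot",(A.inv()*B).as_rotvec(degrees=True).round(1),"d in final axes",B.inv().apply(np.array([x,y,z])-s["ee_pos"]).round(1))
E
python3 go.py 430 96 -31.3 170.4 0; python3 - <<'E'
from seg import *; import pickle
m=pickle.load(open("e1.pkl","rb")); i=cv2.imread("pics/e1.png"); g=i.min(2)
for n,c,z in (("long",(433,95.5),8),("fixed",(627.6,95),12)):
    p=np.round(proj(m,[*c,z],True)).astype(int); print(n,p)
    if 0<=p[0]<640 and 0<=p[1]<480: print([rect(m,g>t,p,z) for t in (165,180)])
E
```

```text
time_s: 29.25
ee_pos: [428.4, 94.6, 82.8]
ee_rot: [-180.0, -0.0, 106.3]
force: [1.2, -0.6, -0.3]
gripper_width: 60.1
gripper_force: 0.0
time_s: 30.05
ee_pos: [429.4, 95.4, 82.5]
ee_rot: [-180.0, -0.1, 170.7]
force: [-0.0, 0.4, 0.9]
gripper_width: 60.1
gripper_force: 0.0
time_s: 30.25
ee_pos: [429.6, 95.5, 82.7]
ee_rot: [-180.0, -0.0, 170.2]
force: [-0.3, 0.4, 0.8]
gripper_width: 60.1
gripper_force: 0.0
now [429.7  95.5  82.8] [-180.    -0.   170.3]
d tool [ -0.3   0.6 114.1] rot [-0.  -0.  -0.1] d in final axes [ -0.3   0.6 114.1]
long [317 244]
[[430.9, 97.1, 41.4, 76.6, 80.2], [433.6, 95.8, 24.4, 61.9, 80.1]]
fixed [348 423]
[None, None]
```

In the tool's units: 30 mm is 1.2, 17 mm is 0.68.

```bash
python3 drive.py '[[-0.04, 0.024, 1.2, 0, 0, 0], [0, 0, 1.2, 0, 0, 0], [0, 0, 1, 0, 0, 0], [0, 0, 0.68, 0, 0, 0], [0, 0, 0.32, 0, 0, 0], [0, 0, 0, 0, 0, 0], [0, 0, 0, 0, 0, 0], [0, 0, 0, 0, 0, 0]]'; python3 go.py 430.6 96.2 -31.3 170.2 0
```

```text
time_s: 31.1
ee_pos: [431.9, 96.1, -26.1]
ee_rot: [180.0, 0.1, 170.4]
force: [0.8, -0.7, 1.0]
gripper_width: 60.1
gripper_force: 0.0
now [431.9  96.1 -26.1] [1.800e+02 1.000e-01 1.704e+02]
d tool [ 1.3 -0.2  5.2] rot [0.  0.1 0.2] d in final axes [ 1.3 -0.2  5.2]
```

```bash
python3 drive.py '[[0.012, 0, 0.16, 0, 0, 0], [0, 0, 0, 0, 0, 0], [0, 0, 0, 0, 0, 0]]'; python3 go.py 430.6 96.2 -31.3 170.2 0
```

```text
time_s: 31.4
ee_pos: [430.7, 96.0, -30.8]
ee_rot: [180.0, 0.0, 170.4]
force: [0.5, -0.1, -0.1]
gripper_width: 60.2
gripper_force: 0.0
now [430.7  96.  -30.8] [180.    0.  170.4]
d tool [0.2 0.2 0.5] rot [0.  0.  0.2] d in final axes [0.2 0.2 0.5]
```

```bash
python3 drive.py '[[0, 0, 0.016, 0, 0, 0], [0, 0, 0, 0, 0, 0], [0, 0, 0, 0, 0, 0], [0, 0, 0, 0, 0, 0], [0, 0, 0, 0, 0, 0], [0, 0, 0, 0, 0, 0], [0, 0, 0, 0, 0, 0]]' 36 25; python3 drive.py '[[0, 0, -1, 0, 0, 0], [0, 0, -1.2, 0, 0, 0], [0, 0, -1.2, 0, 0, 0], [0, 0, -0.8, 0, 0, 0], [0, 0, 0, 0, 0, 0], [0, 0, 0, 0, 0, 0]]'; python3 go.py 621.9 74.1 60 172.7 12
```

```text
time_s: 32.1
ee_pos: [430.8, 96.0, -31.3]
ee_rot: [180.0, 0.0, 170.4]
force: [0.0, -0.6, 1.6]
gripper_width: 43.7
gripper_force: 25.0
time_s: 32.7
ee_pos: [430.4, 95.9, 73.3]
ee_rot: [180.0, -0.0, 170.4]
force: [0.0, -0.5, -0.1]
gripper_width: 43.4
gripper_force: 25.0
now [430.4  95.9  73.3] [180.   -0.  170.4]
d tool [-192.5   10.4   13.3] rot [-12.    0.2  -2.3] d in final axes [-1.928e+02 -1.000e-01  1.360e+01]
```

In the tool's units: -32.1 mm is -1.284, 2 mm is 0.08, -6 degrees is -0.6.

```bash
python3 drive.py '[[-1.284, 0.068, 0.08, 0, 0, 0], [-1.284, 0.068, 0.08, 0, 0, 0], [-1.284, 0.068, 0.08, 0, 0, 0], [-1.284, 0.068, 0.08, 0, 0, 0], [-1.284, 0.068, 0.08, 0, 0, 0], [-1.284, 0.068, 0.08, -0.6, 0.01, -0.12], [0, 0, 0, -0.6, 0.01, -0.11], [0, 0, 0, 0, 0, 0]]'; python3 drive.py '[[0, 0, 0, 0, 0, 0], [0, 0, 0, 0, 0, 0]]'; python3 go.py 621.9 74.1 60 172.7 12; python3 shot.py f1; python3 - <<'E'
from seg import *; import pickle
m=pickle.load(open("f1.pkl","rb")); i=cv2.imread("pics/f1.png"); g=i.min(2)
p=np.round(proj(m,[627.6,95,12],True)).astype(int); print(p)
t=env.camera_model("top"); a=env.grab_frame("top"); cv2.imwrite("pics/t3.png",a); g=a.min(2)
n,l,s,c=cv2.connectedComponentsWithStats((g>165).astype(np.uint8))
for j in range(1,n):
    if s[j,4]>60 and 150<c[j,0]<430 and 165<c[j,1]<300: print(s[j],c[j].round(1))
E
```

```text
time_s: 33.5
ee_pos: [620.9, 70.9, 58.2]
ee_rot: [168.0, -0.3, 172.5]
force: [-0.6, 0.9, -0.3]
gripper_width: 43.4
gripper_force: 25.0
time_s: 33.7
ee_pos: [621.4, 74.7, 60.9]
ee_rot: [168.1, -0.1, 172.7]
force: [-0.7, 0.5, 0.1]
gripper_width: 43.5
gripper_force: 25.0
now [621.4  74.7  60.9] [ 1.681e+02 -1.000e-01  1.727e+02]
d tool [-0.5 -0.7  0.8] rot [-0.1 -0.1  0. ] d in final axes [-0.5 -0.7  0.8]
[330 253]
[375 183   9  18  91] [380.5 191. ]
[358 183  48  30 660] [381.5 199.6]
[ 171  187   73   26 1209] [208.9 200.1]
[178 257  11  16 148] [182.6 264.6]
```

The mailer is above the tray with its +y side raised 12°. I lower vertically (in tool axes mostly +z with a little −y).

```bash
python3 drive.py '[[0, -0.2, 0.92, 0, 0, 0], [0, -0.2, 0.92, 0, 0, 0], [0, -0.18, 0.8, 0, 0, 0], [0, 0, 0, 0, 0, 0], [0, 0, 0, 0, 0, 0], [0, 0, 0, 0, 0, 0]]'; python3 go.py 621.9 74.1 -19.3 172.7 12
```

```text
time_s: 34.4
ee_pos: [623.4, 74.0, -4.4]
ee_rot: [168.0, 0.2, 172.7]
force: [-0.6, 0.2, -1.0]
gripper_width: 43.5
gripper_force: 25.0
now [623.4  74.   -4.4] [168.    0.2 172.7]
d tool [ 1.5 -3.1 14.5] rot [0.  0.2 0.1] d in final axes [ 1.5 -3.1 14.5]
```

```bash
python3 drive.py '[[0, -0.06, 0.24, 0, 0, 0], [0, -0.04, 0.16, 0, 0, 0], [0, 0, 0, 0, 0, 0], [0, 0, 0, 0, 0, 0]]'; python3 go.py 621.9 74.1 -19.3 172.7 12
```

```text
time_s: 34.8
ee_pos: [622.2, 73.1, -16.3]
ee_rot: [168.0, 0.0, 172.7]
force: [0.5, -0.0, 0.1]
gripper_width: 43.8
gripper_force: 25.0
now [622.2  73.1 -16.3] [168.    0.  172.7]
d tool [0.4 0.3 3.1] rot [0. 0. 0.] d in final axes [0.4 0.3 3.1]
```

```bash
python3 drive.py '[[0.016, 0.012, 0.08, 0, 0, 0], [0, 0, 0, 0, 0, 0], [0, 0, 0, 0, 0, 0]]'; python3 drive.py '[[0, 0, 0.04, 0, 0, 0], [0, 0, 0, 0, 0, 0]]'; python3 drive.py '[[0, 0, 0.028, 0, 0, 0], [0, 0, 0, 0, 0, 0]]'; python3 go.py 621.9 74.1 -19.3 172.7 12
```

```text
time_s: 35.1
ee_pos: [621.9, 73.9, -18.1]
ee_rot: [168.0, 0.0, 172.7]
force: [0.0, -0.1, 0.2]
gripper_width: 43.4
gripper_force: 25.0
time_s: 35.3
ee_pos: [621.9, 74.1, -19.2]
ee_rot: [168.0, 0.0, 172.7]
force: [0.1, 0.6, -0.6]
gripper_width: 43.8
gripper_force: 25.0
time_s: 35.5
ee_pos: [622.0, 74.3, -19.9]
ee_rot: [168.0, 0.0, 172.7]
force: [-0.5, -1.1, -0.9]
gripper_width: 43.6
gripper_force: 25.0
now [622.   74.3 -19.9] [168.    0.  172.7]
d tool [ 0.  -0.  -0.6] rot [0. 0. 0.] d in final axes [ 0.  -0.  -0.6]
```

In the tool's units: 0.6 mm is 0.024, -0.1 mm is -0.004.

```bash
python3 drive.py '[[0, -0.004, 0.024, 0, 0, 0], [0, 0, 0, 0, 0, 0]]'; python3 drive.py '[[0, -0.004, 0.024, 0, 0, 0], [0, 0, 0, 0, 0, 0]]'
```

```text
time_s: 35.7
ee_pos: [622.0, 74.3, -20.0]
ee_rot: [168.0, 0.0, 172.7]
force: [-0.7, -0.2, 3.0]
gripper_width: 43.4
gripper_force: 25.0
time_s: 35.9
ee_pos: [622.1, 74.3, -20.1]
ee_rot: [168.0, 0.1, 172.7]
force: [-2.4, -1.4, 6.2]
gripper_width: 43.5
gripper_force: 25.0
```

Contact with the support edge. Release and withdraw along the tool axis.

```bash
python3 drive.py '[[0, 0, -0.024, 0, 0, 0], [0, 0, 0, 0, 0, 0], [0, 0, 0, 0, 0, 0], [0, 0, 0, 0, 0, 0]]' 50; python3 drive.py '[[0, 0, -0.2, 0, 0, 0], [0, 0, -0.6, 0, 0, 0], [0, 0, -1.2, 0, 0, 0], [0, 0, -1.2, 0, 0, 0], [0, 0, -0.8, 0, 0, 0], [0, 0, 0, 0, 0, 0], [0, 0, 0, 0, 0, 0]]'; python3 shot.py g1; python3 go.py 448 310 70 186 0; python3 - <<'E'
from seg import *; import pickle
m=pickle.load(open("g1.pkl","rb")); i=cv2.imread("pics/g1.png"); g=i.min(2)
for n,c,z in (("fixed",(627.6,95),12),("long",(624,67),18)):
    p=np.round(proj(m,[*c,z],True)).astype(int); print(n,p,[rect(m,g>t,p,z) for t in (165,185)] if g[p[1],p[0]]>150 else g[p[1],p[0]])
E
```

```text
time_s: 36.3
ee_pos: [621.9, 74.2, -20.7]
ee_rot: [168.0, 0.0, 172.7]
force: [0.2, 0.8, 0.4]
gripper_width: 50.0
gripper_force: 0.0
time_s: 37.0
ee_pos: [619.1, 53.5, 77.4]
ee_rot: [168.0, 0.0, 172.7]
force: [0.7, -0.6, -0.3]
gripper_width: 50.0
gripper_force: 0.0
now [618.5  53.7  76.4] [ 1.680e+02 -1.000e-01  1.727e+02]
d tool [201.6 226.2  54.9] rot [ 12.    1.3 -13.2] d in final axes [142.8 272.8   6.4]
fixed [351 244] [[625.9, 102.8, 28.1, 77.3, 82.5], [629.9, 101.7, 25.7, 65.1, 82.7]]
long [317 249] [[624.2, 65.4, 24.5, 63.2, 82.8], [624.3, 65.1, 23.5, 62.9, 83.4]]
```

The long mailer's label lies at (624.3,65.2), yaw −7.2°: within about a millimetre of plan, square with the row. Now the short mailer at (448,310).

In the tool's units: 39 mm is 1.56, 20.4 mm is 0.816, 6 degrees is 0.6.

```bash
python3 drive.py '[[0, 0, 0, 0.6, 0.07, -0.66], [0, 0, 0, 0.6, 0.07, -0.66], [0.816, 1.56, 0, 0, 0, 0], [0.816, 1.56, 0, 0, 0, 0], [0.816, 1.56, 0, 0, 0, 0], [0.816, 1.56, 0, 0, 0, 0], [0.816, 1.56, 0, 0, 0, 0], [0.816, 1.56, 0, 0, 0, 0]]' 60; python3 drive.py '[[0.816, 1.56, 0.04, 0, 0, 0], [0, 0, 0, 0, 0, 0], [0, 0, 0, 0, 0, 0], [0, 0, 0, 0, 0, 0]]';python3 shot.py h1; python3 go.py 448.1 309.7 -31.3 186.2 0; python3 - <<'E'
from seg import *; import pickle
m=pickle.load(open("h1.pkl","rb")); i=cv2.imread("pics/h1.png"); g=i.min(2)
p=np.round(proj(m,[450.7,310,8],True)).astype(int); print(p,[rect(m,g>t,p,8) for t in (165,175,185)])
E
```

```text
time_s: 37.85
ee_pos: [473.0, 275.9, 77.4]
ee_rot: [179.6, -0.1, -174.5]
force: [-0.2, 0.6, 0.6]
gripper_width: 59.9
gripper_force: 0.0
time_s: 38.25
ee_pos: [451.3, 310.9, 77.3]
ee_rot: [179.6, -0.0, -174.6]
force: [-0.9, 0.3, -0.2]
gripper_width: 60.0
gripper_force: 0.0
now [451.6 310.7  77.6] [ 179.6    0.  -174.6]
d tool [  3.6  -1.4 108.9] rot [ 0.4  0.  -0.8] d in final axes [  3.6  -0.6 108.9]
[314 241] [[448.5, 309.9, 53.4, 40.7, 6.5], [452.2, 313.7, 42.7, 32.4, 6.5], [451.0, 309.8, 38.4, 24.1, 6.0]]
```

In the tool's units: 30 mm is 1.2, 25 mm is 1, -0.8 degrees is -0.08.

```bash
python3 drive.py '[[0.136, -0.04, 1.2, 0.04, 0, -0.08], [0, 0, 1.2, 0, 0, 0], [0, 0, 1, 0, 0, 0], [0, 0, 0.52, 0, 0, 0], [0, 0, 0.24, 0, 0, 0], [0, 0, 0, 0, 0, 0], [0, 0, 0, 0, 0, 0], [0, 0, 0, 0, 0, 0]]'; python3 go.py 448.3 309.8 -31.3 186.2 0
```

```text
time_s: 39.1
ee_pos: [449.0, 311.2, -24.7]
ee_rot: [179.9, 0.2, -173.8]
force: [-0.4, -0.5, 0.2]
gripper_width: 59.9
gripper_force: 0.0
now [449.  311.2 -24.7] [ 179.9    0.2 -173.8]
d tool [ 0.8 -1.3  6.6] rot [0.1 0.2 0. ] d in final axes [ 0.8 -1.3  6.6]
```

```bash
python3 drive.py '[[0, -0.02, 0.2, 0, 0, 0], [0, 0, 0, 0, 0, 0], [0, 0, 0, 0, 0, 0]]'; python3 go.py 448.3 309.8 -31.3 186.2 0
```

```text
time_s: 39.4
ee_pos: [448.0, 310.2, -30.8]
ee_rot: [180.0, 0.1, -173.8]
force: [-0.6, -0.8, -0.7]
gripper_width: 60.0
gripper_force: 0.0
now [448.  310.2 -30.8] [ 1.800e+02  1.000e-01 -1.738e+02]
d tool [-0.2 -0.4  0.5] rot [0.  0.1 0. ] d in final axes [-0.2 -0.4  0.5]
```

```bash
python3 drive.py '[[-0.004, 0, 0.016, 0, 0, 0], [0, 0, 0, 0, 0, 0], [0, 0, 0, 0, 0, 0], [0, 0, 0, 0, 0, 0], [0, 0, 0, 0, 0, 0], [0, 0, 0, 0, 0, 0], [0, 0, 0, 0, 0, 0]]' 36 25; python3 drive.py '[[0, 0, -1, 0, 0, 0], [0, 0, -1.2, 0, 0, 0], [0, 0, -1.2, 0, 0, 0], [0, 0, -0.8, 0, 0, 0], [0, 0, 0, 0, 0, 0], [0, 0, 0, 0, 0, 0]]'; python3 go.py 618.6 47.9 60 172.7 15
```

```text
time_s: 40.1
ee_pos: [448.2, 310.2, -31.2]
ee_rot: [180.0, 0.1, -173.8]
force: [-0.4, -0.2, -0.7]
gripper_width: 43.7
gripper_force: 25.0
time_s: 40.7
ee_pos: [447.8, 310.0, 73.5]
ee_rot: [180.0, 0.1, -173.8]
force: [0.4, -0.3, -0.4]
gripper_width: 43.5
gripper_force: 25.0
now [447.8 310.   73.5] [ 1.800e+02  1.000e-01 -1.738e+02]
d tool [-141.3 -279.1   13.6] rot [-14.9  -1.7  13.5] d in final axes [-202.7 -233.6  -48.6]
```

```bash
python3 drive.py '[[-0.808, -1.596, 0, 0, 0, 0], [-0.808, -1.596, 0, 0, 0, 0], [-0.808, -1.596, 0, 0, 0, 0], [-0.808, -1.596, 0, 0, 0, 0], [-0.808, -1.596, 0, 0, 0, 0], [-0.808, -1.596, 0, 0, 0, 0], [-0.808, -1.596, 0, 0, 0, 0]]'; python3 drive.py '[[0, 0, 0.16, -0.5, -0.06, 0.45], [0, 0, 0.16, -0.5, -0.06, 0.45], [0, 0, 0.16, -0.5, -0.06, 0.45], [0, 0, 0, 0, 0, 0], [0, 0, 0, 0, 0, 0]]'; python3 go.py 618.6 47.9 -19.1 172.7 15
```

```text
time_s: 41.4
ee_pos: [618.5, 46.2, 71.6]
ee_rot: [180.0, -0.1, -173.8]
force: [0.4, 0.3, -0.2]
gripper_width: 43.5
gripper_force: 25.0
time_s: 41.9
ee_pos: [618.2, 48.6, 60.5]
ee_rot: [165.0, -0.1, 172.7]
force: [0.9, 0.3, 0.7]
gripper_width: 43.6
gripper_force: 25.0
now [618.2  48.6  60.5] [ 1.650e+02 -1.000e-01  1.727e+02]
d tool [ -0.6 -21.2  76.7] rot [ 0.  -0.1 -0. ] d in final axes [ -0.5 -21.2  76.7]
```

```bash
python3 drive.py '[[0, -0.248, 0.92, 0, 0, 0], [0, -0.248, 0.92, 0, 0, 0], [0, -0.224, 0.8, 0, 0, 0], [0, 0, 0, 0, 0, 0], [0, 0, 0, 0, 0, 0], [0, 0, 0, 0, 0, 0], [0, 0, 0, 0, 0, 0]]'; python3 go.py 618.6 47.9 -19.1 172.7 15
```

```text
time_s: 42.6
ee_pos: [620.2, 49.0, -5.0]
ee_rot: [164.9, 0.2, 172.7]
force: [-0.5, -0.6, -0.3]
gripper_width: 43.7
gripper_force: 25.0
now [620.2  49.   -5. ] [164.9   0.2 172.7]
d tool [ 1.5 -4.9 13.2] rot [0.1 0.2 0.1] d in final axes [ 1.4 -4.9 13.2]
```

In the tool's units: 5 mm is 0.2, 3 mm is 0.12.

```bash
python3 drive.py '[[0.012, -0.088, 0.2, 0, 0, 0], [0, -0.048, 0.12, 0, 0, 0], [0, 0, 0, 0, 0, 0], [0, 0, 0, 0, 0, 0], [0, 0, 0, 0, 0, 0]]'; python3 go.py 618.6 47.9 -19.1 172.7 15
```

```text
time_s: 43.1
ee_pos: [618.8, 47.6, -15.0]
ee_rot: [164.9, 0.1, 172.7]
force: [-0.5, 0.1, 0.7]
gripper_width: 43.7
gripper_force: 25.0
now [618.8  47.6 -15. ] [1.649e+02 1.000e-01 1.727e+02]
d tool [ 0.3 -0.8  4. ] rot [ 0.1  0.1 -0. ] d in final axes [ 0.3 -0.7  4. ]
```

```bash
python3 drive.py '[[0.008, -0.02, 0.08, 0, 0, 0], [0, 0, 0, 0, 0, 0], [0, 0, 0, 0, 0, 0]]'; python3 drive.py '[[0, 0, 0.052, 0, 0, 0], [0, 0, 0, 0, 0, 0]]';  python3 drive.py '[[0, 0, 0.024, 0, 0, 0], [0, 0, 0, 0, 0, 0]]'; python3 go.py 618.6 47.9 -19.1 172.7 15
```

```text
time_s: 43.4
ee_pos: [618.5, 47.7, -17.2]
ee_rot: [164.9, 0.1, 172.7]
force: [-0.4, 0.6, -0.6]
gripper_width: 43.4
gripper_force: 25.0
time_s: 43.6
ee_pos: [618.5, 48.1, -18.5]
ee_rot: [164.9, 0.1, 172.7]
force: [0.8, -0.3, -0.4]
gripper_width: 43.3
gripper_force: 25.0
time_s: 43.8
ee_pos: [618.6, 48.2, -19.0]
ee_rot: [164.9, 0.1, 172.7]
force: [0.1, 0.2, 0.4]
gripper_width: 43.8
gripper_force: 25.0
now [618.6  48.2 -19. ] [1.649e+02 1.000e-01 1.727e+02]
d tool [-0.1 -0.3  0. ] rot [ 0.1  0.1 -0. ] d in final axes [-0.1 -0.3  0. ]
```

In the tool's units: 0.5 mm is 0.02, -0.3 mm is -0.012.

```bash
python3 drive.py '[[0, -0.012, 0.02, 0, 0, 0], [0, 0, 0, 0, 0, 0]]'; python3 drive.py '[[0, -0.004, 0.02, 0, 0, 0], [0, 0, 0, 0, 0, 0]]'
```

```text
time_s: 44.0
ee_pos: [618.7, 48.1, -19.4]
ee_rot: [164.9, 0.1, 172.7]
force: [-0.0, -0.2, 0.3]
gripper_width: 43.6
gripper_force: 25.0
time_s: 44.2
ee_pos: [618.7, 48.1, -19.5]
ee_rot: [164.9, 0.1, 172.7]
force: [-1.5, -1.4, 4.1]
gripper_width: 43.2
gripper_force: 25.0
```

Contact. Release, withdraw, level the tool, and step back to look.

The rows are not in the units I measure in: shifts go in units of 25 mm and turns go in units of 10 degrees. I convert before sending: -0.4 mm is -0.016.

```bash
python3 drive.py '[[0, 0, -0.016, 0, 0, 0], [0, 0, 0, 0, 0, 0], [0, 0, 0, 0, 0, 0], [0, 0, 0, 0, 0, 0]]' 50; python3 drive.py '[[0, 0, -0.2, 0, 0, 0], [0, 0, -0.6, 0, 0, 0], [0, 0, -1.2, 0, 0, 0], [0, 0, -1.2, 0, 0, 0], [0, 0, -1.2, 0, 0, 0], [0, 0, -1.2, 0.5, 0, 0], [0, 0, -0.8, 0.5, 0, 0], [0, 0, 0, 0.5, 0, 0]]'; python3 drive.py '[[1.2, 0, 0, 0, 0, 0], [1.2, 0, 0, 0, 0, 0], [1.2, 0, 0, 0, 0, 0], [1.2, 0, 0, 0, 0, 0], [0, 0, 0, 0, 0, 0], [0, 0, 0, 0, 0, 0]]'; python3 shot.py k1; python3 - <<'E'
from seg import *; import pickle
m=pickle.load(open("k1.pkl","rb")); i=cv2.imread("pics/k1.png"); g=i.min(2); print(env.state()["ee_pos"])
for n,c,z in (("fixed",(627.6,95),12),("long",(624,65),18),("short",(621,37),18)):
    p=np.round(proj(m,[*c,z],True)).astype(int); print(n,p,[rect(m,g>t,p,z) for t in (175,185,195)] if 0<=p[1]<480 else 0)
t=env.grab_frame("top"); s=env.grab_frame("scene"); cv2.imwrite("pics/t9.png",t); cv2.imwrite("pics/s9.png",s)
rs=lambda a,w,h:cv2.resize(a,(w,h),interpolation=3)
p=np.round(proj(m,[618,45,10],True)).astype(int); y0=min(max(p[1]-75,0),330); x0=min(max(p[0]-100,0),440)
cv2.imwrite("pics/fin.png",np.vstack([np.hstack([rs(s[200:300,190:323],400,300),rs(s[235:325,360:480],400,300)]),np.hstack([rs(i[y0:y0+150,x0:x0+200],400,300),rs(t[160:290,150:440],400,300)])]))
E
```

```text
time_s: 44.6
ee_pos: [618.5, 48.0, -19.9]
ee_rot: [164.9, 0.1, 172.7]
force: [-0.6, -0.0, 0.1]
gripper_width: 49.9
gripper_force: 0.0
time_s: 45.4
ee_pos: [615.9, 6.8, 141.0]
ee_rot: [-180.0, 0.7, 172.5]
force: [0.4, -0.4, -0.3]
gripper_width: 50.2
gripper_force: 0.0
time_s: 46.0
ee_pos: [494.8, 23.5, 136.5]
ee_rot: [179.9, 0.3, 172.6]
force: [0.9, -0.9, -0.2]
gripper_width: 49.7
gripper_force: 0.0
[495.50567744  23.40842908 136.274042  ]
fixed [399 336] [None, None, None]
long [371 340] [None, None, None]
short [344 341] [None, None, None]
```

View pics/fin.png

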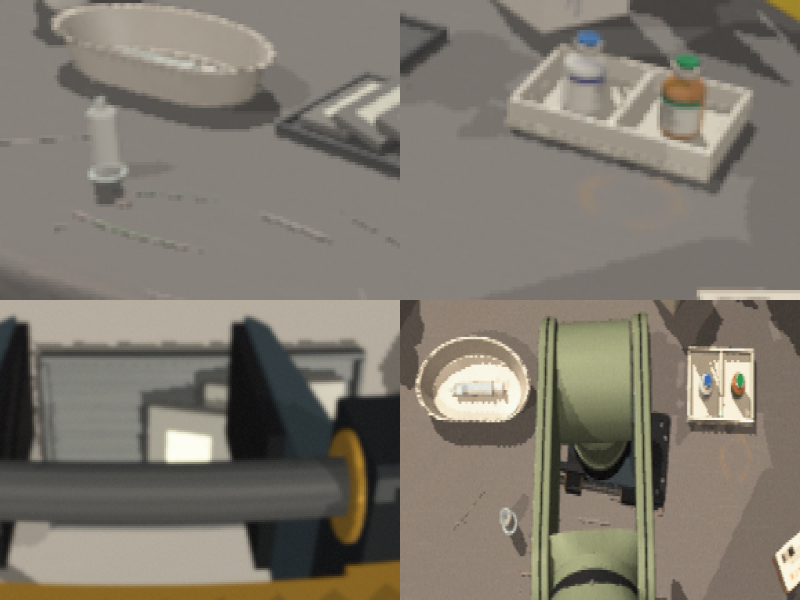

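The composite shows both vials upright in their own compartments, the syringe lying in the dish, and the shingled mailers. The tube holder still stands. The wrist view of the row is partly hidden, so I move the arm aside and measure the labels from the top and scene cameras.

In the tool's units: 45 mm is 1.8, -15 mm is -0.6.

```bash
python3 drive.py '[[0, 1.8, -0.6, 0, 0, 0], [0, 1.8, -0.6, 0, 0, 0], [0, 1.8, -0.6, 0, 0, 0], [0, 1.8, -0.6, 0, 0, 0], [0, 1.8, 0, 0, 0, 0], [0, 1.8, 0, 0, 0, 0], [0, 0, 0, 0, 0, 0], [0, 0, 0, 0, 0, 0]]'; python3 - <<'E'
from seg import *
t=env.camera_model("top"); a=env.grab_frame("top"); cv2.imwrite("pics/t10.png",a); g=a.min(2)
for n,c,z in (("fixed",(627.6,97),12),("long",(624,65),18),("short",(621,37),18)):
    p=np.round(proj(t,[*c,z])).astype(int); print(n,p,[rect(t,g>k,p,z,False) for k in (160,175)])
s=env.camera_model("scene"); b=env.grab_frame("scene"); cv2.imwrite("pics/s10.png",b); g=b.min(2)
for n,c,z in (("fixed",(627.6,97),12),("long",(624,65),18),("short",(621,37),18)):
    p=np.round(proj(s,[*c,z])).astype(int); print("sc",n,p,[rect(s,g>k,p,z,False) for k in (150,170)])
# bystander change
d=cv2.absdiff(cv2.imread("pics/top0.png"),a).max(2)
for n,(x,y,w,h) in (("box",(415,245,50,50)),("holder",(218,243,25,30))): print(n,(d[y:y+h,x:x+w]>60).sum())
E
```

```text
time_s: 46.95
ee_pos: [529.0, 292.0, 194.7]
ee_rot: [180.0, 0.0, 172.8]
force: [-0.2, -0.5, 0.8]
gripper_width: 49.7
gripper_force: 0.0
fixed [271 192] [[627.7, 97.1, 19.5, 60.1, 82.6], [627.8, 97.1, 18.3, 59.6, 82.0]]
long [284 193] [[624.2, 67.8, 18.8, 58.6, 78.6], [623.6, 67.7, 13.9, 58.3, 82.9]]
short [296 194] [[619.6, 36.7, 22.8, 35.2, 83.0], [619.7, 36.6, 20.0, 34.6, 82.2]]
sc fixed [308 233] [None, None]
sc long [320 234] [[624.8, 72.1, 17.7, 63.8, 85.8], [623.7, 71.3, 14.8, 59.7, 86.8]]
sc short [331 238] [[619.3, 36.7, 29.4, 39.8, 77.4], [618.6, 37.1, 25.1, 33.2, 84.1]]
box 0
holder 0
```

```bash
python3 -c "
from workcell import env
print(env.job_done())"
```

```text
the job is handed in; nothing more can be done
None
```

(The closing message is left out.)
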